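Rub the divider strips flush, rack the boards, stow the block

ROBOT

A 6-joint arm with a two-finger parallel gripper is mounted at the origin on the work surface. World frame = base frame: x ahead of the robot, y to its left, z up, the work surface at z = 0. Lengths are in m, angles in rad, forces in N, time in s.
With the tool pointing down it reaches from about 0.275 to 0.825 m from the base axis. Payload 5.2 kg.
Tool frame: the origin (TCP) lies at the very end of the fingers, on their centre line; the grasp point (between the pads) lies 19 mm behind it; z points along the fingers, y is the line along which they close (so a half turn about z gives the same grasp; the last joint's range is limited). The gripper opens to 93 mm and grips with 3 to 60 N. Pads are 15 mm wide; open, the fingers measure 128 mm over their backs; the gripper's body (75 mm by 188 mm) begins 65 mm behind the grasp point.
Start: joints at [-1.367, 0.259, 1.535, -0, 1.348, -0.203], TCP at [0.218, -0.505, 0.219] pointing down, gripper open.
Joint ranges: [-3.14, 3.14], [-0.91, 2.08], [0.19, 2.58], [-1.22, 4.36], [0.22, 2.71], [-3.12, 3.12]. Speed limits (rad/s): [2.57, 2.57, 3.14, 3.14, 3.14, 3.14].

INTERFACE

Orientations are given as [roll, pitch, yaw] about the fixed x, y, z axes, in that order (R = Rz(yaw) Ry(pitch) Rx(roll)).
In Python, from cell import arm, imaging, ticket gives the robot as it stands.
- The arm moves only by the tool carry_out, never from a script. Its argument "plan" is a list of rows, each a list of 7 numbers: the shift along the tool's x, y, z each as a share of 10 cm, from -1 to 1, then the turn, a rotation vector about the tool's x, y, z each as a share of pi/2 rad, from -1 to 1, then the opening, from 0 (shut) to 1 (fully open). A call has 1 to 5 rows; each row is the pose to reach, as a shift and turn from the pose commanded when the call began, along the tool's axes at that moment; what a row does not reach only later rows make up. A row lasts 1/10 s, in which the tool goes at most 50 mm and 8.59 degrees, less where a joint would pass 70% of its speed; a pose out of reach is approached as far as the arm can. A call with a number of a shift or a turn outside -1 to 1 is refused whole. A call with a gripper value outside its range is refused whole. The fingers move at their own pace and stop on an object; the grip force is fixed at half the most. Time passes only in rows, so rows that repeat a pose let the fingers close. It gives the time, the measured TCP pose, the force, the opening and the grip force at its end, in the units of the state.
- arm.get_state(): the state, without advancing time (a new reading comes with each control period).
- imaging.read_camera(name): name is "side" or "top"; returns a dict with "color" (480x640x3 uint8, red, green, blue), "depth" (480x640 float32, m along the optical axis (not along the pixel's ray), 0 where there is no reading), "fx", "fy", "cx", "cy" (pixels), "camera_from_world" (4x4, takes a point from world to camera coordinates). Camera axes: x right, y up, looking along -z (the intrinsics and any distortion apply to the point x, -y, -z); pixel columns grow to the right and rows downward; lengths in m; the calibration is good to about 2 mm. A picture is of the moment at which its call begins.
- ticket.sign_off(): hands the job in; it is judged then, once.
The state is a dict: "t": time; "q": joint angles; "qvel": joint speeds; "joint_torque": joint torques, N m; "ee_pos": TCP position; "eef_rot": TCP orientation; "force": force on the tool from outside, world axes, zero at the start; "ft_torque": the same for the moment, N m; "width": finger opening in m; "grasp_force": force on a finger pad.
Only numpy, scipy, OpenCV 4.12 (cv2) and the standard library are available. Lean on these libraries where they do the work, as an engineer would, in place of code of your own. Each camera call takes 0.05 s, during which the arm holds its last target. There are 200 camera calls.

TASK

The steel strips in the divider boards stand proud: take the wooden rubbing block and rub it along each board with light, steady pressure until every length of strip is flush with the wood, without pressing on the strips with the fingers. Then slide every board that is there fully home into the rack, one to a slot, lying flat with the strip up. Stow the block in the steel tilting bin, swing the bin shut, and leave the other props where they are.

Things in the scene. Friction and masses are not known exactly. Their poses are not given: they have to be found in the camera images.
- cradle: Fixed pine bench board 190 (x) x 270 x 10 mm; origin: centre of underside. The divider boards lie on it side by side, long axis about along its x, some 90 mm apart in y. A stop batten runs along its +x edge (near face x = +80 mm, top 20 mm above the table); boards start 2 to 12 mm short of it, so one rubbed towards +x comes up against it and stays.
- board1: Divider board of brown pine, 150 (x) x 45 (y) x 16 mm, 0.3 kg plus hidden variation, lying flat; may be absent. Origin: centre of its underside. Along the middle of its top runs a steel strip, in three separate push-in lengths.
- strip1a: Steel strip length in board1 (first, towards the board's -x end; centre at board x = -36 mm), 34 x 16 mm. Origin: centre of its top face, at first up to 5.5 mm proud of the wood (21.5 mm above the board's underside). 4 N pushes it straight down into its groove, where it stays; it bottoms 0.5 mm above the wood (16.5 mm); flush means below 18.2 mm.
- strip1b: Steel strip length in board1 (middle; centre at board x = 0 mm), 34 x 16 mm. Origin: centre of its top face, at first up to 5.5 mm proud of the wood (21.5 mm above the board's underside). 4 N pushes it straight down into its groove, where it stays; it bottoms 0.5 mm above the wood (16.5 mm); flush means below 18.2 mm.
- strip1c: Steel strip length in board1 (last, towards the board's +x end; centre at board x = 36 mm), 34 x 16 mm. Origin: centre of its top face, at first up to 5.5 mm proud of the wood (21.5 mm above the board's underside). 4 N pushes it straight down into its groove, where it stays; it bottoms 0.5 mm above the wood (16.5 mm); flush means below 18.2 mm.
- board2: Divider board of brown pine, 150 (x) x 45 (y) x 16 mm, 0.3 kg plus hidden variation, lying flat; may be absent. Origin: centre of its underside. Along the middle of its top runs a steel strip, in three separate push-in lengths.
- strip2a: Steel strip length in board2 (first, towards the board's -x end; centre at board x = -36 mm), 34 x 16 mm. Origin: centre of its top face, at first up to 5.5 mm proud of the wood (21.5 mm above the board's underside). 4 N pushes it straight down into its groove, where it stays; it bottoms 0.5 mm above the wood (16.5 mm); flush means below 18.2 mm.
- strip2b: Steel strip length in board2 (middle; centre at board x = 0 mm), 34 x 16 mm. Origin: centre of its top face, at first up to 5.5 mm proud of the wood (21.5 mm above the board's underside). 4 N pushes it straight down into its groove, where it stays; it bottoms 0.5 mm above the wood (16.5 mm); flush means below 18.2 mm.
- strip2c: Steel strip length in board2 (last, towards the board's +x end; centre at board x = 36 mm), 34 x 16 mm. Origin: centre of its top face, at first up to 5.5 mm proud of the wood (21.5 mm above the board's underside). 4 N pushes it straight down into its groove, where it stays; it bottoms 0.5 mm above the wood (16.5 mm); flush means below 18.2 mm.
- board3: Divider board of brown pine, 150 (x) x 45 (y) x 16 mm, 0.3 kg plus hidden variation, lying flat; may be absent. Origin: centre of its underside. Along the middle of its top runs a steel strip, in three separate push-in lengths.
- strip3a: Steel strip length in board3 (first, towards the board's -x end; centre at board x = -36 mm), 34 x 16 mm. Origin: centre of its top face, at first up to 5.5 mm proud of the wood (21.5 mm above the board's underside). 4 N pushes it straight down into its groove, where it stays; it bottoms 0.5 mm above the wood (16.5 mm); flush means below 18.2 mm.
- strip3b: Steel strip length in board3 (middle; centre at board x = 0 mm), 34 x 16 mm. Origin: centre of its top face, at first up to 5.5 mm proud of the wood (21.5 mm above the board's underside). 4 N pushes it straight down into its groove, where it stays; it bottoms 0.5 mm above the wood (16.5 mm); flush means below 18.2 mm.
- strip3c: Steel strip length in board3 (last, towards the board's +x end; centre at board x = 36 mm), 34 x 16 mm. Origin: centre of its top face, at first up to 5.5 mm proud of the wood (21.5 mm above the board's underside). 4 N pushes it straight down into its groove, where it stays; it bottoms 0.5 mm above the wood (16.5 mm); flush means below 18.2 mm.
- rack: Fixed rack, 3 level slots open to its -x. Origin: on the table under the middle slot; mouths at x = -35, back stop at +100 mm. Slot centres y = -75, 0, 75; each 49 wide, 19.5 high, floor z = 10 from x -120. Roof battens (z 29.5 to 37.5 mm) at x -35 to -5 and 70 to 100. Boards go in flat, strip up, either end first; fully home: board origin at rack x = +25, tail 15 mm out.
- block: Dark wooden rubbing block, 0.22 kg, 92 (x) x 44 (y) mm, standing on the table. Origin: centre of underside. Flat sole 40 mm long in x, both ends swept up like a sledge (run it along its x); foot 20 mm high; on it an upright grip ridge 64 (x) x 24 (y) mm, from 20 to 62 mm above the sole.
- binstand: Fixed pine stand of the tilting bin, 214 mm wide (y), 150 deep; origin: on the table at its centre. The bin swings forward to the stand's -x about a level axis along y at stand x = -55 mm, 20 mm above the table. Side cheeks 70 mm high.
- bin (a joint): Tilt of the galvanised bin, rad: 0 shut (upright, at its stop), to 0.62 swung forward (to the stand's -x). Stiff pivots (0.45 N m): it stays where left; 5 to 10 N on the front wall near the lip towards the stand's +x shuts it.
- bin_floor (a point): Centre of the bin's inner floor; turns with the bin (z towards its mouth). Inside: 130 mm (x) by 170 mm (y), 115 mm deep, walls 5 mm.
- bin_lip (a point): Middle of the top edge of the bin's front wall, outer face; turns with the bin. Shut, it is 108 mm above the pivot axis and 15 mm in front of it (at stand x = -70 mm). The flat front wall runs from here down to the bin's bottom.
- flowerpot: Clay flowerpot, 90 mm across, 90 mm high, upright. Origin: centre of its base. Bystander.
- apple: Painted wooden apple, 74 mm across, 62 mm high. Origin: centre of its base. Bystander.
- mug: White mug, 76 mm across and 85 mm high. Origin: centre of its base. Bystander.
- tin: Closed tin, 80 mm across and 70 mm high. Origin: centre of its base. Bystander.
- ledger: Cardboard box, 150 x 100 x 30 mm. Origin: centre of its underside. Bystander.
Not all that is in view belongs to the job. What is shaped like the board1 but turquoise is not meant. Several things have the shape of the block; the one meant has the colours described above.

How it is judged:
By the outcome, as a careful person would: the job done as asked, in the order asked, and still so for the second after the job is handed in, with the robot touching nothing.
Of board1, board2, board3 only 2 to 3 are there at a start; the rules pass over those that are not, and their reading is None.
At some moment in a run one of block may be knocked a few centimetres aside while the robot is not near it.
Once in a run the grip may slacken for a moment while it holds something.
It also fails if it takes over 210 s, if anything falls off the work surface, if the arm or the gripper's body presses on something with over 40 N, if the wrist force passes 120 N, or if a joint passes its speed limit or range.

## Working session

There is one attempt and no reset: what is moved stays moved. The work goes in short steps, Python scripts to look and compute and a tool call to move; the robot and the scene stay as the last step left them, time stands still between calls to the robot, and variables do not carry over. Pictures are saved under pics/ and viewed, at most 18 in all, crops included, and the job is handed in when it is done.

Besides the shell and the picture viewer there is one more tool, called after ">>>" as name(argument=value, ...) on one line, values as JSON. carry_out: Moves the arm, as the interface text tells. Its arguments: {"type":"object","properties":{"plan":{"type":"array","items":{"type":"array","items":{"type":"number"}}}},"required":["plan"]}

```bash
mkdir -p pics; cat > h.py <<'E'
import numpy as np, cv2
from cell import arm, imaging, ticket
from scipy.spatial.transform import Rotation as Ro
def cam(n):
    d=imaging.read_camera(n); return d
def cloud(d):
    h,w=d["depth"].shape; v,u=np.mgrid[:h,:w]; z=d["depth"].astype(float)
    P=np.stack([(u-d["cx"])/d["fx"]*z,-(v-d["cy"])/d["fy"]*z,-z,np.ones_like(z)],-1)
    W=P@np.linalg.inv(d["camera_from_world"]).T
    W[z==0]=np.nan
    return W[...,:3]
def save(d,name,box=None,s=1):
    im=d["color"][...,::-1]
    if box: u0,v0,u1,v1=box; im=im[v0:v1,u0:u1]
    cv2.imwrite("pics/"+name,cv2.resize(im,None,fx=s,fy=s,interpolation=cv2.INTER_CUBIC))
E
python3 - <<'E'
from h import *
for n in("top","side"):
    d=cam(n);save(d,n+"0.png");np.savez("/tmp/"+n,W=cloud(d),c=d["color"])
s=arm.get_state();print(s["ee_pos"],s["eef_rot"],s["width"],s["force"])
E
```

```text
[ 0.21753827 -0.50464306  0.21793236] [-3.14004650e+00 -3.15671651e-04  4.06784438e-01] 0.09291789779577231 [ 0.18115453 -0.06760382 -0.30637908]
```

View pics/top0.png

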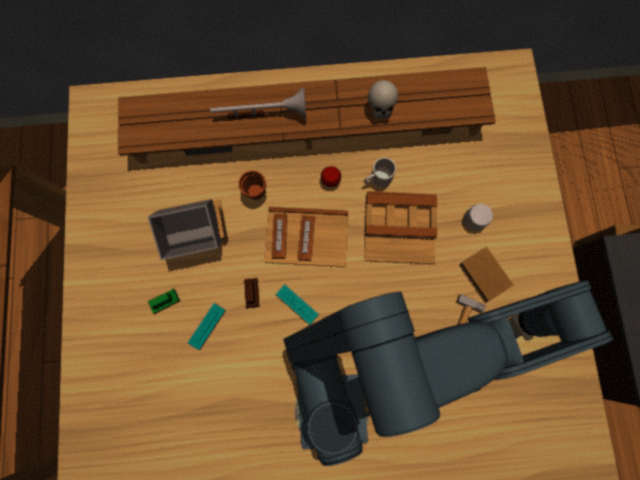

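View pics/side0.png

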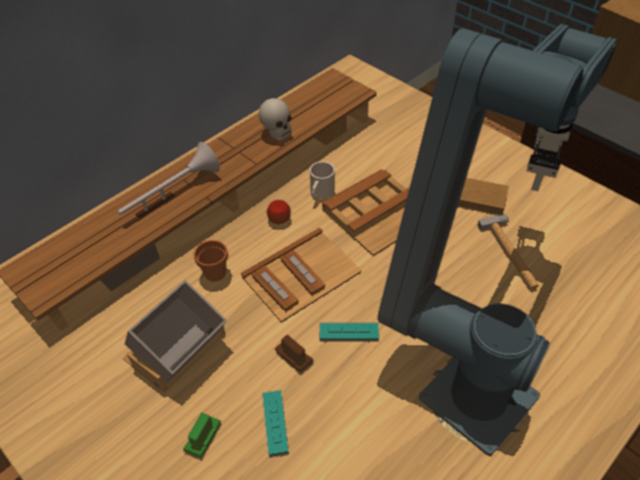

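The top view shows two brown boards with strips on the cradle at (279,236) and (306,237). The dark block is at (252,292), with a green lookalike at (163,300) and turquoise boards at (207,326) and (297,304). The rack is at (401,228), the bin swung forward at (185,230), the pot at (253,184), the apple at (331,176), the mug at (383,172), the tin at (480,217) and the ledger at (487,274). Block candidates are dark brown (252,292) and green (163,300); dark brown fits the description, which I'll confirm with a crop.

```bash
python3 - <<'E'
from h import *
T=np.load("/tmp/top.npz");W=T["W"];c=T["c"]
for n,(u,v) in dict(b1=(279,236),b2=(306,237),block=(252,292),green=(163,300),rackbar=(401,230),rackfloor=(401,250),binfl=(190,235),binl=(155,240),pot=(253,184),mug=(383,172),tin=(480,217),ledger=(487,274),cr=(335,240),table=(330,280),turq=(297,304)).items(): print(n,W[v,u].round(3))
im=c[...,::-1]
a=cv2.resize(im[200:320,140:250+110],None,fx=3.6,fy=3.6,interpolation=cv2.INTER_CUBIC)
cv2.imwrite("pics/crop1.png",a)
# metric height map 1mm over region, to find blocks
def comp(mask,n,minpix=15):
    k,l,st,ce=cv2.connectedComponentsWithStats(mask.astype(np.uint8))
    for i in range(1,k):
        if st[i,4]<minpix: continue
        P=W[l==i]; r=cv2.minAreaRect((P[:,:2]*1000).astype(np.float32))
        print(n,ce[i].round(),st[i,4],"c",np.round(r[0],1),"size",np.round(r[1],1),"ang",round(r[2],1),"z",np.nanmedian(P[:,2]).round(3),np.nanmax(P[:,2]).round(3))
Z=W[...,2]; reg=np.zeros(Z.shape,bool); reg[140:350,130:530]=1; reg[285:,285:]=0
comp(reg&(Z>0.008)&(Z<0.3),"obj",30)
comp(reg&(Z>0.021)&(Z<0.034),"boardtops",20)
comp(reg&(Z>0.045)&(Z<0.3),"ridge",10)
E
```

```text
b1 [0.566 0.124 0.026]
b2 [0.553 0.035 0.03 ]
block [0.384 0.217 0.066]
green [0.384 0.498 0.062]
rackbar [ 0.546 -0.279  0.042]
rackfloor [ 0.485 -0.275  0.013]
binfl [0.595 0.417 0.027]
binl [0.561 0.493 0.138]
pot [0.762 0.203 0.004]
mug [ 0.764 -0.248  0.007]
tin [ 0.56  -0.534  0.07 ]
ledger [ 0.377 -0.539  0.035]
cr [ 0.538 -0.06   0.014]
table [ 0.408 -0.032  0.003]
turq [0.337 0.082 0.02 ]
obj [188. 146.] 1598 c [887.9 312.5] size [559.4  45.5] ang 89.1 z 0.102 0.115
obj [308. 144.] 53 c [876.9   1.6] size [21.2  6.8] ang 84.9 z 0.045 0.076
obj [381. 172.] 513 c [ 740.5 -230.7] size [ 74.5 103. ] ang 47.2 z 0.054 0.092
obj [330. 176.] 356 c [754.2 -63.1] size [67.8 69. ] ang 84.0 z 0.056 0.068
obj [251. 183.] 548 c [736.5 196.5] size [90.5 88.5] ang 21.3 z 0.067 0.104
obj [400. 225.] 4203 c [ 564.7 -281.2] size [235.9 238.4] ang 82.2 z 0.024 0.049
obj [187. 228.] 3457 c [612.5 420. ] size [204.8 237.1] ang 4.7 z 0.055 0.177
obj [477. 216.] 582 c [ 568.5 -534.8] size [78.7 77.8] ang 22.9 z 0.068 0.08
obj [305. 235.] 3767 c [563.4  36.6] size [273.9 193.1] ang 82.1 z 0.014 0.04
[... 1961 characters left out ...]
ge [308. 142.] 26 c [876.8   1.1] size [20.2  6.8] ang 84.9 z 0.057 0.076
ridge [382. 170.] 299 c [ 740.9 -232.2] size [ 74.8 101.1] ang 50.6 z 0.072 0.092
ridge [330. 175.] 281 c [755.9 -64.5] size [61.2 66.4] ang 35.2 z 0.058 0.068
ridge [251. 182.] 377 c [736.5 196.5] size [90.5 88.5] ang 21.3 z 0.076 0.104
ridge [186. 225.] 2133 c [605.5 402.9] size [179.7 199.1] ang 7.4 z 0.084 0.177
ridge [479. 215.] 488 c [ 569.4 -535.4] size [77.4 76. ] ang 39.3 z 0.069 0.08
ridge [249. 291.] 165 c [389.7 228.6] size [63.4 24.9] ang 0.4 z 0.061 0.07
ridge [158. 299.] 182 c [388.4 514.4] size [24.9 64.1] ang 22.3 z 0.061 0.07
ridge [284. 341.] 13 c [223.2 111.7] size [ 4.3 21.2] ang 79.0 z 0.247 0.262
```

View pics/crop1.png

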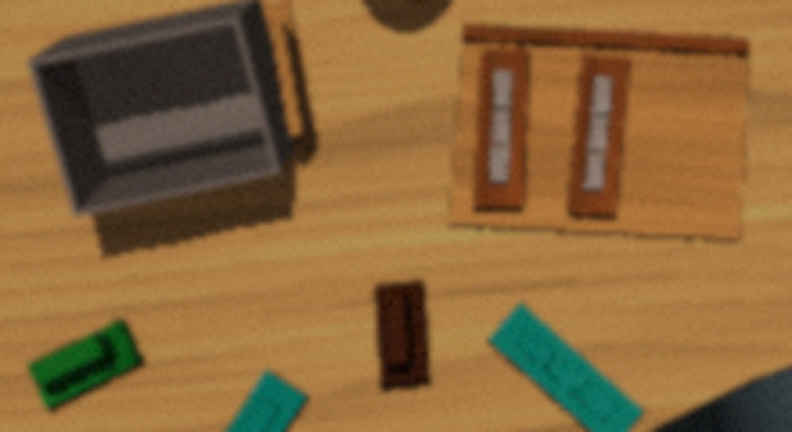

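The crop confirms the dark brown block at crop (402,335), with the green one at (85,365). It also shows two brown boards, each with three strip lengths. I'll first square the tool up and move over the block.

>>> carry_out(plan=[[0,0,0,0,0,0.09,1],[0,0,0,0,0,0.18,1],[0,0,0,0,0,0.259,1],[0,0,0,0,0,0.259,1]])

```text
t: 0.5
ee_pos: [0.2176, -0.5048, 0.2182]
eef_rot: [-3.141, 0.0, -0.001]
force: [0.1, 0.1, 0.3]
width: 0.0929
grasp_force: 0.0
```

>>> carry_out(plan=[[0.45,-0.45,0,0,0,0,1],[0.9,-0.9,0,0,0,0,1]])

```text
t: 0.7
ee_pos: [0.2882, -0.4342, 0.2181]
eef_rot: [-3.141, 0.0, 0.0]
force: [0.7, -0.4, -0.3]
width: 0.0928
grasp_force: 0.0
```

>>> carry_out(plan=[[0.4,-0.45,0,0,0,0,1],[0.83,-0.9,0,0,0,0,1]])

```text
t: 0.9
ee_pos: [0.3567, -0.3591, 0.2185]
eef_rot: [-3.141, 0.0, 0.003]
force: [0.5, 0.1, -0.5]
width: 0.0927
grasp_force: 0.0
```

>>> carry_out(plan=[[0,-0.35,0,0,0,0,1],[0,-0.7,0,0,0,0,1],[0,-1,0,0,0,0,1]])

```text
t: 1.2
ee_pos: [0.3559, -0.2586, 0.2183]
eef_rot: [-3.141, 0.0, 0.005]
force: [0.0, -0.1, 0.1]
width: 0.0932
grasp_force: 0.0
```

>>> carry_out(plan=[[0,-0.35,0,0,0,0,1],[0,-0.7,0,0,0,0,1],[0,-1,0,0,0,0,1]])

```text
t: 1.5
ee_pos: [0.3555, -0.1589, 0.2185]
eef_rot: [-3.141, 0.0, 0.004]
force: [0.4, -0.2, 0.6]
width: 0.0932
grasp_force: 0.0
```

>>> carry_out(plan=[[0,-0.35,0,0,0,0,1],[0,-0.7,0,0,0,0,1],[0,-1,0,0,0,0,1]])

```text
t: 1.8
ee_pos: [0.3554, -0.0591, 0.2186]
eef_rot: [-3.141, -0.0, 0.004]
force: [-0.2, 0.8, 0.1]
width: 0.093
grasp_force: 0.0
```

>>> carry_out(plan=[[0,-0.35,0,0,0,0,1],[0,-0.7,0,0,0,0,1],[0,-1,0,0,0,0,1],[0,-1,0,0,0,0,1]])

```text
t: 2.2
ee_pos: [0.3552, 0.0421, 0.2186]
eef_rot: [-3.14, 0.0, 0.008]
force: [0.6, 0.3, -0.1]
width: 0.0932
grasp_force: 0.0
```

```bash
cat >> h.py <<'E'
def comp(W,mask,n,minpix=15):
    k,l,st,ce=cv2.connectedComponentsWithStats(mask.astype(np.uint8))
    for i in range(1,k):
        if st[i,4]<minpix: continue
        P=W[l==i]; r=cv2.minAreaRect((P[:,:2]*1000).astype(np.float32))
        print(n,ce[i].round(),st[i,4],"c",np.round(r[0],1),"size",np.round(r[1],1),"ang",round(r[2],1),"z",np.nanmedian(P[:,2]).round(3),np.nanmax(P[:,2]).round(3))
def near(W,x0,x1,y0,y1,z0,z1):
    return (W[...,0]>x0)&(W[...,0]<x1)&(W[...,1]>y0)&(W[...,1]<y1)&(W[...,2]>z0)&(W[...,2]<z1)
E
python3 - <<'E'
from h import *
s=arm.get_state();print(s["ee_pos"],s["eef_rot"])
for n in("top","side"):
    d=cam(n);W=cloud(d);np.savez("/tmp/"+n,W=W,c=d["color"])
    comp(W,near(W,.32,.48,.14,.32,.045,.075),n+" blk")
    comp(W,near(W,.48,.68,.0,.18,.0225,.034),n+" brd")
    # bin rim
    P=W[near(W,.45,.8,.28,.55,.115,.2)]; 
    hull=cv2.convexHull((P[:,:2]*1000).astype(np.float32)); ap=cv2.approxPolyDP(hull,12,True)[:,0]
    for a in ap:
        z=P[np.argmin(np.hypot(*(P[:,:2]*1000-a).T))][2]; print("rim",a.round(),z.round(3))
    # stand cheeks z ~.07 plane
    comp(W,near(W,.45,.8,.25,.55,.06,.076),n+" cheek")
    comp(W,near(W,.45,.75,-.45,-.12,.033,.05),n+" battens",30)
    comp(W,near(W,.45,.75,-.45,-.12,.006,.05),n+" rack",50)
    comp(W,near(W,.45,.75,-.12,.2,.006,.05),n+" cradle",50)
E
```

```text
[0.3552017  0.04211399 0.21859371] [-3.14040114e+00  1.85941398e-04  7.92748019e-03]
top blk [249. 291.] 169 c [389.4 228. ] size [25.6 62.6] ang 87.9 z 0.061 0.069
top brd [279. 231.] 391 c [583.6 123.6] size [ 44.9 124.9] ang 84.0 z 0.028 0.034
top brd [306. 233.] 427 c [568.   34.4] size [ 45.2 126.2] ang 80.3 z 0.028 0.034
rim [674. 329.] 0.128
rim [652. 506.] 0.124
rim [508. 483.] 0.117
rim [536. 314.] 0.121
top cheek [218. 221.] 151 c [622.4 314.1] size [111.9  18.7] ang 7.5 z 0.069 0.076
top cheek [161. 231.] 43 c [610.  497.5] size [95.2  4. ] ang 7.9 z 0.069 0.076
top cheek [209. 244.] 15 c [548.9 345.8] size [ 7.1 32.4] ang 6.9 z 0.067 0.075
top cheek [188. 249.] 18 c [540.3 415.1] size [ 8.2 39.1] ang 5.7 z 0.068 0.075
top cheek [168. 253.] 15 c [532.4 475. ] size [26.4  8.7] ang 89.8 z 0.068 0.074
top battens [381. 181.] 38 c [ 721.8 -235.7] size [60.5 16.8] ang 80.9 z 0.041 0.05
top battens [401. 200.] 585 c [ 654.1 -293. ] size [234.1  44.4] ang 80.6 z 0.038 0.049
top battens [401. 230.] 604 c [ 546. -278.] size [234.5  33.5] ang 82.6 z 0.038 0.048
top rack [378. 182.] 
[... 951 characters left out ...]
 22.9] ang 67.4 z 0.041 0.05
side battens [334. 202.] 130 c [ 662.3 -208. ] size [36.5 77. ] ang 3.6 z 0.037 0.045
side rack [324. 191.] 217 c [ 726.3 -215.2] size [91.5 33.8] ang 81.8 z 0.029 0.05
side rack [333. 205.] 338 c [ 656.5 -210.8] size [79.5 70.6] ang 79.6 z 0.031 0.045
side rack [400. 227.] 522 c [ 466.4 -277.6] size [130.7 185.4] ang 39.4 z 0.01 0.043
side cradle [281. 217.] 172 c [732.4 -66. ] size [79.5 34. ] ang 89.5 z 0.037 0.05
side cradle [293. 276.] 4575 c [564.6  36.8] size [273.2 211.2] ang 81.7 z 0.015 0.04
side cradle [223. 271.] 56 c [704.5 185.9] size [ 9.3 29. ] ang 20.9 z 0.029 0.05
side cradle [352. 271.] 106 c [463.8 -60.9] size [54.8 26.8] ang 89.3 z 0.01 0.018
```

>>> carry_out(plan=[[0.17,-0.35,0,0,0,0,1],[0.34,-0.7,0,0,0,0,1],[0.34,-1,0,0,0,0.005,1]])

```text
t: 2.6
ee_pos: [0.3923, 0.1391, 0.2187]
eef_rot: [3.141, -0.001, -0.009]
force: [-0.2, 0.4, -0.8]
width: 0.0928
grasp_force: 0.0
```

>>> carry_out(plan=[[0,-0.35,0,0,0,0,1],[0,-0.7,0,0,0,0,1],[0,-0.87,0.2,0,0,0,1],[0,-0.87,0.6,0,0,0,1],[0,-0.87,0.8,0,0,0,1]])

```text
t: 3.1
ee_pos: [0.39, 0.2251, 0.1361]
eef_rot: [3.14, 0.003, -0.006]
force: [-0.1, -0.7, 0.3]
width: 0.0928
grasp_force: 0.0
```

```bash
python3 - <<'E'
from h import *
s=arm.get_state();print(s["ee_pos"],s["eef_rot"])
for n in("side",):
    d=cam(n);W=cloud(d)
    comp(W,near(W,.32,.48,.14,.32,.045,.075),n+" blk")
E
```

```text
[0.39001795 0.22508141 0.13609688] [ 3.14019966e+00  2.93720446e-03 -6.46071304e-03]
side blk [293. 346.] 296 c [387.7 230. ] size [27.  68.3] ang 89.6 z 0.061 0.068
```

>>> carry_out(plan=[[0,-0.04,0.3,0,0,0,1],[0,-0.04,0.6,0,0,0,1],[0,-0.04,0.9,0,0,0,1],[0,-0.04,1,0,0,0,1],[0,-0.04,1,0,0,0,1]])

```text
t: 3.65
ee_pos: [0.3906, 0.2292, 0.038]
eef_rot: [3.141, 0.003, -0.009]
force: [-1.4, 0.6, -0.5]
width: 0.0929
grasp_force: 0.0
```

>>> carry_out(plan=[[0,0,0.05,0,0,0,1],[0,0,0.08,0,0,0,1],[0,0,0.08,0,0,0,0],[0,0,0.08,0,0,0,0],[0,0,0.08,0,0,0,0]])

```text
t: 4.15
ee_pos: [0.391, 0.2305, 0.0312]
eef_rot: [-3.141, -0.001, -0.008]
force: [0.7, 0.4, -0.8]
width: 0.0734
grasp_force: 0.0
```

>>> carry_out(plan=[[0,0,0,0,0,0,0],[0,0,0,0,0,0,0],[0,0,0,0,0,0,0],[0,0,0,0,0,0,0],[0,0,0,0,0,0,0]])

```text
t: 4.65
ee_pos: [0.3907, 0.2303, 0.0306]
eef_rot: [3.142, 0.0, -0.008]
force: [-0.1, -0.4, -0.5]
width: 0.0335
grasp_force: 0.0
```

>>> carry_out(plan=[[0,0,0,0,0,0,0],[0,0,0,0,0,0,0],[0,0,0,0,0,0,0],[0,0,0,0,0,0,0],[0,0,0,0,0,0,0]])

```text
t: 5.15
ee_pos: [0.3905, 0.2301, 0.0306]
eef_rot: [3.141, 0.0, -0.008]
force: [-1.5, -0.8, -0.1]
width: 0.0236
grasp_force: 30.0
```

>>> carry_out(plan=[[0,0,-0.1,0,0,0,0],[0,0,-0.3,0,0,0,0],[0,0,-0.5,0,0,0,0],[0,0,-0.7,0,0,0,0],[0,0,-0.7,0,0,0,0]])

```text
t: 5.65
ee_pos: [0.3926, 0.2311, 0.1033]
eef_rot: [-3.14, -0.005, -0.008]
force: [0.9, 0.1, -2.6]
width: 0.0235
grasp_force: 30.0
```

>>> carry_out(plan=[[0,0,0,0,0,0.03,0],[0.1,0.2,0,0,0,0.065,0],[0.25,0.5,0,0,0,0.065,0],[0.4,0.8,0,0,0,0.065,0],[0.5,0.93,0,0,0,0.065,0]])

```text
t: 6.15
ee_pos: [0.4403, 0.135, 0.0998]
eef_rot: [3.141, 0.001, -0.111]
force: [0.1, 0.8, -2.5]
width: 0.024
grasp_force: 30.0
```

```bash
python3 - <<'E'
from h import *
s=arm.get_state();print(s["ee_pos"],s["eef_rot"],s["width"],s["grasp_force"],s["force"])
d=cam("side");save(d,"s2.png",(120,200,420,400),2.6)
E
```

```text
[0.44026414 0.13499879 0.09983639] [ 3.14104576e+00  6.92233400e-04 -1.11234029e-01] 0.023950834271189887 29.986363649368286 [ 0.08308015  0.83494451 -2.47931608]
```

View pics/s2.png

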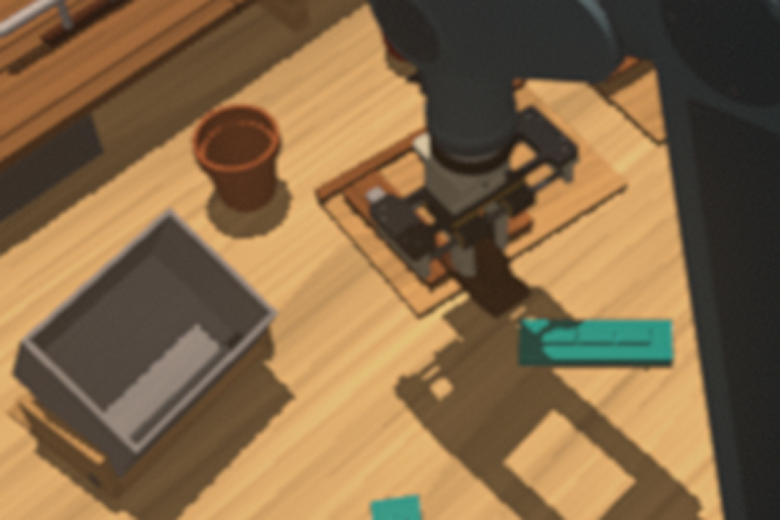

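The block is held at the -x end of the left board (crop (490,275)). I'll lower it and do the first pass.

>>> carry_out(plan=[[0,-0.03,0.2,0,0,0,0],[0,-0.03,0.38,0,0,0,0],[0,-0.03,0.41,0,0,0,0],[0,-0.03,0.41,0,0,0,0]])

```text
t: 6.6
ee_pos: [0.4392, 0.1401, 0.0588]
eef_rot: [3.141, 0.003, -0.11]
force: [-0.4, -0.1, -2.4]
width: 0.024
grasp_force: 30.0
```

>>> carry_out(plan=[[0.1,0,0,0,0,0,0],[0.2,0,0,0,0,0,0],[0.3,0,0,0,0,0,0],[0.4,0,0,0,0,0,0],[0.5,0,0,0,0,0,0]])

```text
t: 7.1
ee_pos: [0.4913, 0.1342, 0.0599]
eef_rot: [-3.141, -0.001, -0.11]
force: [-1.0, 0.1, -2.4]
width: 0.0238
grasp_force: 30.0
```

>>> carry_out(plan=[[0.08,0,0,0,0,0,0],[0.16,0,0,0,0,0,0],[0.24,0,0,0,0,0,0],[0.32,0,0,0,0,0,0],[0.4,0,0,0,0,0,0]])

```text
t: 7.6
ee_pos: [0.5303, 0.1299, 0.0596]
eef_rot: [3.142, 0.0, -0.11]
force: [-3.5, 0.2, 1.8]
width: 0.0239
grasp_force: 30.0
```

>>> carry_out(plan=[[0.08,0,0,0,0,0,0],[0.16,0,0,0,0,0,0],[0.24,0,0,0,0,0,0],[0.32,0,0,0,0,0,0],[0.4,0,0,0,0,0,0]])

```text
t: 8.1
ee_pos: [0.5697, 0.1255, 0.0596]
eef_rot: [3.142, 0.001, -0.11]
force: [-5.0, 0.6, 1.4]
width: 0.0241
grasp_force: 30.0
```

>>> carry_out(plan=[[0.08,0,0,0,0,0,0],[0.16,0,0,0,0,0,0],[0.24,0,0,0,0,0,0],[0.32,0,0,0,0,0,0],[0.4,0,0,0,0,0,0]])

```text
t: 8.6
ee_pos: [0.61, 0.1211, 0.0596]
eef_rot: [-3.142, -0.0, -0.11]
force: [0.3, -0.8, -2.1]
width: 0.0237
grasp_force: 30.0
```

>>> carry_out(plan=[[0.08,0,0,0,0,0,0],[0.16,0,0,0,0,0,0],[0.24,0,0,0,0,0,0],[0.28,0,0,0,0,0,0],[0.28,0,0,0,0,0,0]])

```text
t: 9.1
ee_pos: [0.638, 0.118, 0.0597]
eef_rot: [-3.142, -0.001, -0.11]
force: [1.0, -1.0, -2.1]
width: 0.0236
grasp_force: 30.0
```

>>> carry_out(plan=[[0,0,-0.15,0,0,0,0],[-0.3,0,-0.15,0,0,0,0],[-0.65,0,-0.15,0,0,0,0],[-1,0,-0.15,0,0,0,0],[-1,0,-0.15,0,0,0,0]])

```text
t: 9.6
ee_pos: [0.5316, 0.13, 0.0749]
eef_rot: [3.141, 0.006, -0.109]
force: [1.0, 0.4, -3.1]
width: 0.0236
grasp_force: 30.0
```

>>> carry_out(plan=[[-0.35,0,0,0,0,0,0],[-0.68,0,0,0,0,0,0],[-0.68,0,0.15,0,0,0,0],[-0.68,0,0.182,0,0,0,0],[-0.68,0,0.182,0,0,0,0]])

```text
t: 10.1
ee_pos: [0.4709, 0.1366, 0.057]
eef_rot: [-3.141, -0.001, -0.11]
force: [-0.2, 0.9, -2.5]
width: 0.0236
grasp_force: 30.0
```

>>> carry_out(plan=[[0.08,0,0,0,0,0,0],[0.16,0,0,0,0,0,0],[0.24,0,0,0,0,0,0],[0.32,0,0,0,0,0,0],[0.4,0,0,0,0,0,0]])

```text
t: 10.6
ee_pos: [0.5067, 0.1325, 0.0567]
eef_rot: [3.141, 0.008, -0.11]
force: [-12.5, 0.6, 12.8]
width: 0.0236
grasp_force: 30.0
```

>>> carry_out(plan=[[0.08,0,0,0,0,0,0],[0.16,0,0,0,0,0,0],[0.24,0,0,0,0,0,0],[0.32,0,0,0,0,0,0],[0.4,0,0,0,0,0,0]])

```text
t: 11.1
ee_pos: [0.5478, 0.1281, 0.0571]
eef_rot: [3.141, 0.005, -0.11]
force: [-7.2, 0.9, 5.5]
width: 0.0234
grasp_force: 30.0
```

>>> carry_out(plan=[[0.08,0,0,0,0,0,0],[0.16,0,0,0,0,0,0],[0.24,0,0,0,0,0,0],[0.32,0,0,0,0,0,0],[0.4,0,0,0,0,0,0]])

```text
t: 11.6
ee_pos: [0.5881, 0.1237, 0.0572]
eef_rot: [3.142, 0.004, -0.11]
force: [-8.1, 1.3, 9.9]
width: 0.0239
grasp_force: 30.0
```

>>> carry_out(plan=[[0.08,0,0,0,0,0,0],[0.16,0,0,0,0,0,0],[0.24,0,0,0,0,0,0],[0.32,0,0,0,0,0,0],[0.4,0,0,0,0,0,0]])

```text
t: 12.1
ee_pos: [0.6296, 0.119, 0.0569]
eef_rot: [-3.142, 0.001, -0.11]
force: [-4.7, -0.2, 7.6]
width: 0.0234
grasp_force: 30.0
```

>>> carry_out(plan=[[0.05,0,0,0,0,0,0],[0.1,0,0,0,0,0,0],[0.1,0,-0.1,0,0,0,0],[0.1,0,-0.3,0,0,0,0],[0.1,0,-0.4,0,0,0,0]])

```text
t: 12.6
ee_pos: [0.6405, 0.1178, 0.098]
eef_rot: [-3.141, -0.003, -0.11]
force: [0.3, 0.3, -2.3]
width: 0.0237
grasp_force: 30.0
```

>>> carry_out(plan=[[-0.2,0.2,0,0,0,0.02,0],[-0.5,0.4,0,0,0,0.035,0],[-0.8,0.6,0,0,0,0.035,0],[-1,0.8,0,0,0,0.035,0],[-1,0.8,0,0,0,0.035,0]])

```text
t: 13.1
ee_pos: [0.5281, 0.0479, 0.0965]
eef_rot: [3.141, 0.002, -0.166]
force: [0.1, -0.2, -2.6]
width: 0.0237
grasp_force: 30.0
```

>>> carry_out(plan=[[-0.3,0,0,0,0,0,0],[-0.6,0,0,0,0,0,0],[-0.9,0,0,0,0,0,0],[-1,0,0,0,0,0,0],[-1,0,0,0,0,0,0]])

```text
t: 13.6
ee_pos: [0.4324, 0.0662, 0.0969]
eef_rot: [-3.141, -0.001, -0.165]
force: [-0.3, 0.0, -2.5]
width: 0.0237
grasp_force: 30.0
```

```bash
python3 - <<'E'
from h import *
s=arm.get_state();print(s["ee_pos"],s["eef_rot"],s["width"],s["grasp_force"],s["force"])
for n in("top","side"):
    d=cam(n);W=cloud(d);np.savez("/tmp/"+n,W=W,c=d["color"])
    comp(W,near(W,.47,.70,-.02,.18,.0225,.034),n+" brd")
    save(d,n+"3.png",(250,190,370,290) if n=="top" else (220,220,370,330),5)
E
```

```text
[0.4323627  0.06616056 0.09692051] [-3.14140044e+00 -1.38345361e-03 -1.64528675e-01] 0.023732442017378876 29.999196231365204 [-0.33576509  0.00796276 -2.45039279]
top brd [279. 219.] 213 c [624.  119.4] size [44.6 71.4] ang 83.1 z 0.027 0.034
top brd [307. 222.] 164 c [602.7  28.4] size [44.7 56.1] ang 80.4 z 0.027 0.034
side brd [290. 256.] 101 c [610.1  29.4] size [46.  38.1] ang 76.9 z 0.026 0.034
side brd [273. 285.] 694 c [581.  125.2] size [ 50.5 164.4] ang 82.0 z 0.026 0.034
side brd [306. 267.] 15 c [554.8  22. ] size [ 8.1 20. ] ang 75.8 z 0.026 0.031
side brd [310. 289.] 31 c [494.8  64.8] size [11.2 32.5] ang 67.6 z 0.026 0.031
```

View pics/side3.png

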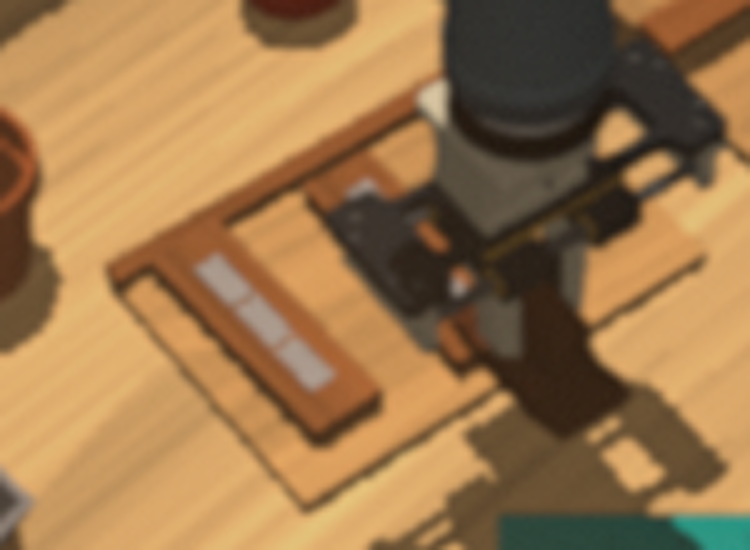

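The left board's three lengths look flush (crop (200..330, 260..390)) and the board is up against the stop. Next is the second board.

>>> carry_out(plan=[[0,0.075,0.2,0,0,0.003,0],[0,0.075,0.35,0,0,0.003,0],[0,0.075,0.375,0,0,0.003,0],[0,0.075,0.375,0,0,0.003,0]])

```text
t: 14.1
ee_pos: [0.4321, 0.0582, 0.0588]
eef_rot: [-3.142, 0.0, -0.17]
force: [-0.6, 1.3, -2.3]
width: 0.0239
grasp_force: 30.0
```

>>> carry_out(plan=[[0.1,0,0,0,0,0,0],[0.2,0,0,0,0,0,0],[0.3,0,0,0,0,0,0],[0.38,0,0,0,0,0,0],[0.46,0,0,0,0,0,0]])

```text
t: 14.6
ee_pos: [0.4774, 0.0505, 0.0591]
eef_rot: [-3.142, -0.0, -0.17]
force: [-0.3, -0.3, -3.1]
width: 0.0239
grasp_force: 30.0
```

>>> carry_out(plan=[[0.08,0,0,0,0,0,0],[0.16,0,0,0,0,0,0],[0.24,0,0,0,0,0,0],[0.32,0,0,0,0,0,0],[0.4,0,0,0,0,0,0]])

```text
t: 15.1
ee_pos: [0.5164, 0.0438, 0.059]
eef_rot: [3.142, 0.0, -0.17]
force: [-3.4, 0.8, 1.6]
width: 0.024
grasp_force: 30.0
```

>>> carry_out(plan=[[0.08,0,0,0,0,0,0],[0.16,0,0,0,0,0,0],[0.24,0,0,0,0,0,0],[0.32,0,0,0,0,0,0],[0.4,0,0,0,0,0,0]])

```text
t: 15.6
ee_pos: [0.5552, 0.0371, 0.0589]
eef_rot: [3.142, 0.002, -0.17]
force: [-6.1, 0.6, 4.0]
width: 0.024
grasp_force: 30.0
```

>>> carry_out(plan=[[0.08,0,0,0,0,0,0],[0.16,0,0,0,0,0,0],[0.24,0,0,0,0,0,0],[0.32,0,0,0,0,0,0],[0.4,0,0,0,0,0,0]])

```text
t: 16.1
ee_pos: [0.5954, 0.0302, 0.0589]
eef_rot: [-3.142, -0.0, -0.17]
force: [-1.1, 0.6, -0.6]
width: 0.0238
grasp_force: 30.0
```

>>> carry_out(plan=[[0.08,0,0,0,0,0,0],[0.16,0,0,0,0,0,0],[0.24,0,0,0,0,0,0],[0.28,0,0,0,0,0,0],[0.28,0,0,0,0,0,0]])

```text
t: 16.6
ee_pos: [0.6228, 0.0255, 0.0588]
eef_rot: [3.142, -0.0, -0.17]
force: [-0.1, 0.6, -3.0]
width: 0.0237
grasp_force: 30.0
```

>>> carry_out(plan=[[0,0,-0.15,0,0,0,0],[-0.3,0,-0.15,0,0,0,0],[-0.65,0,-0.15,0,0,0,0],[-1,0,-0.15,0,0,0,0],[-1,0,-0.15,0,0,0,0]])

```text
t: 17.1
ee_pos: [0.5172, 0.044, 0.0731]
eef_rot: [3.141, 0.007, -0.169]
force: [-0.9, 0.4, -3.2]
width: 0.0236
grasp_force: 30.0
```

>>> carry_out(plan=[[-0.35,0,0,0,0,0,0],[-0.68,0,0,0,0,0,0],[-0.68,0,0.15,0,0,0,0],[-0.68,0,0.172,0,0,0,0],[-0.68,0,0.172,0,0,0,0]])

```text
t: 17.6
ee_pos: [0.4573, 0.0539, 0.0569]
eef_rot: [-3.142, -0.0, -0.17]
force: [0.2, 0.7, -2.1]
width: 0.024
grasp_force: 30.0
```

>>> carry_out(plan=[[0.08,0,0,0,0,0,0],[0.16,0,0,0,0,0,0],[0.24,0,0,0,0,0,0],[0.32,0,0,0,0,0,0],[0.4,0,0,0,0,0,0]])

```text
t: 18.1
ee_pos: [0.4935, 0.0477, 0.057]
eef_rot: [3.141, 0.007, -0.169]
force: [-12.5, 2.5, 16.7]
width: 0.0234
grasp_force: 30.0
```

>>> carry_out(plan=[[0.08,0,0,0,0,0,0],[0.16,0,0,0,0,0,0],[0.24,0,0,0,0,0,0],[0.32,0,0,0,0,0,0],[0.4,0,0,0,0,0,0]])

```text
t: 18.6
ee_pos: [0.5348, 0.0407, 0.0571]
eef_rot: [3.142, 0.003, -0.17]
force: [-6.4, 1.6, 7.5]
width: 0.0238
grasp_force: 30.0
```

>>> carry_out(plan=[[0.08,0,0,0,0,0,0],[0.16,0,0,0,0,0,0],[0.24,0,0,0,0,0,0],[0.32,0,0,0,0,0,0],[0.4,0,0,0,0,0,0]])

```text
t: 19.1
ee_pos: [0.5745, 0.0339, 0.0571]
eef_rot: [3.142, 0.003, -0.17]
force: [-3.3, -0.2, 2.6]
width: 0.024
grasp_force: 30.0
```

>>> carry_out(plan=[[0.08,0,0,0,0,0,0],[0.16,0,0,0,0,0,0],[0.24,0,0,0,0,0,0],[0.32,0,0,0,0,0,0],[0.4,0,0,0,0,0,0]])

```text
t: 19.6
ee_pos: [0.6153, 0.0268, 0.0568]
eef_rot: [-3.142, -0.001, -0.17]
force: [-2.2, 1.1, 2.5]
width: 0.0235
grasp_force: 30.0
```

>>> carry_out(plan=[[0.05,0,0,0,0,0,0],[0.1,0,0,0,0,0,0],[0.1,0,-0.1,0,0,0,0],[0.1,0,-0.3,0,0,0,0],[0.1,0,-0.5,0,0,0,0]])

```text
t: 20.1
ee_pos: [0.6243, 0.0252, 0.1071]
eef_rot: [3.142, 0.0, -0.17]
force: [0.0, 0.4, -2.4]
width: 0.0236
grasp_force: 30.0
```

>>> carry_out(plan=[[-0.3,-0.18,0,0,0,0,0],[-0.6,-0.36,0,0,0,0,0],[-0.88,-0.54,0,0,0,0,0]])

```text
t: 20.4
ee_pos: [0.5461, 0.0938, 0.1072]
eef_rot: [-3.141, -0.001, -0.17]
force: [0.5, 0.8, -2.1]
width: 0.0239
grasp_force: 30.0
```

>>> carry_out(plan=[[-0.3,-0.18,0,0,0,0,0],[-0.6,-0.36,0,0,0,0,0],[-0.88,-0.54,0,0,0,0,0]])

```text
t: 20.7
ee_pos: [0.4682, 0.1623, 0.1072]
eef_rot: [-3.141, -0.002, -0.17]
force: [0.5, 1.0, -2.4]
width: 0.0235
grasp_force: 30.0
```

>>> carry_out(plan=[[-0.3,-0.18,0,0,0,0,0],[-0.6,-0.36,0,0,0,0,0],[-0.88,-0.54,0,0,0,0,0],[-0.88,-0.54,0,0,0,0,0]])

```text
t: 21.1
ee_pos: [0.3882, 0.2315, 0.107]
eef_rot: [-3.141, 0.001, -0.167]
force: [0.5, -1.1, -3.2]
width: 0.024
grasp_force: 30.0
```

>>> carry_out(plan=[[0,0,0.3,0,0,0,0],[0,0,0.6,0,0,0,0],[0,0,0.72,0,0,0,0],[0,0,0.74,0,0,0,0],[0,0,0.74,0,0,0,0]])

```text
t: 21.6
ee_pos: [0.3922, 0.2294, 0.033]
eef_rot: [-3.141, -0.001, -0.17]
force: [0.3, 0.6, -2.0]
width: 0.024
grasp_force: 30.0
```

>>> carry_out(plan=[[0,0,0.02,0,0,0,0],[0,0,0.02,0,0,0,0],[0,0,0.02,0,0,0,0.6],[0,0,0.02,0,0,0,0.8],[0,0,0.02,0,0,0,0.8]])

```text
t: 22.1
ee_pos: [0.3918, 0.2297, 0.0312]
eef_rot: [-3.141, -0.001, -0.17]
force: [0.6, 0.4, -0.6]
width: 0.0431
grasp_force: 0.0
```

>>> carry_out(plan=[[0,0,0,0,0,0,0.8],[0,0,0,0,0,0,0.8],[0,0,-0.2,0,0,0,0.8],[0,0,-0.6,0,0,0,0.8],[0,0,-1,0,0,0,0.8]])

```text
t: 22.6
ee_pos: [0.3905, 0.2293, 0.1313]
eef_rot: [3.141, 0.002, -0.17]
force: [0.3, 0.4, -0.1]
width: 0.0738
grasp_force: 0.0
```

```bash
cat > rack.py <<'E'
from h import *
def grab(n,k=6):
    Ws=[];d=None
    for _ in range(k): d=cam(n);Ws.append(d["depth"].astype(float))
    D=np.stack(Ws);D[D==0]=np.nan; d["depth"]=np.nan_to_num(np.nanmedian(D,0)); return d,cloud(d)
E
python3 - <<'E'
from rack import *
s=arm.get_state();print(s["ee_pos"],s["eef_rot"],s["width"])
for n in("top","side"):
    d,W=grab(n);np.savez("/tmp/"+n,W=W,c=d["color"])
    comp(W,near(W,.48,.72,-.02,.18,.021,.036),n+" brd",30)
    comp(W,near(W,.45,.72,-.45,-.12,.031,.046),n+" battens",30)
    comp(W,near(W,.45,.75,-.45,-.12,.006,.05),n+" rack",50)
    comp(W,near(W,.45,.75,-.12,.2,.006,.05),n+" cradle",50)
    comp(W,near(W,.32,.48,.14,.32,.045,.075),n+" blk")
    if n=="top":save(d,"top4.png",(350,180,450,270),8)
T=np.load("/tmp/top.npz")["W"]
print(np.round(T[185:265:4,400,2]*1000))
print(np.round(T[216,360:445:2,2]*1000))
E
```

```text
[0.39049064 0.22930962 0.13133176] [ 3.14055276e+00  2.19284569e-03 -1.69734755e-01] 0.0737829227686827
top brd [279. 232.] 612 c [586.1 122.7] size [ 46.6 163.5] ang 83.3 z 0.026 0.031
top brd [305. 237.] 604 c [556.7  36.4] size [ 44.9 149.5] ang 80.2 z 0.026 0.031
top battens [402. 200.] 673 c [ 654.3 -293.5] size [233.1  48. ] ang 79.2 z 0.037 0.042
top battens [401. 230.] 663 c [ 548.9 -278.2] size [234.1  35.6] ang 82.5 z 0.038 0.043
top rack [377. 182.] 114 c [ 728.9 -222.3] size [99.9 26.9] ang 83.4 z 0.026 0.05
top rack [400. 226.] 4813 c [ 564.5 -280.5] size [234.1 236.1] ang 82.0 z 0.012 0.043
top cradle [330. 182.] 80 c [735.3 -64.2] size [27.3 65.2] ang 1.1 z 0.042 0.05
top cradle [306. 236.] 4516 c [562.3  35.3] size [269.8 190.7] ang 81.9 z 0.011 0.031
side brd [305. 265.] 40 c [560.6  17.6] size [14.9 38.4] ang 54.4 z 0.026 0.028
side brd [258. 273.] 197 c [634.3 121. ] size [45.9 67.7] ang 88.0 z 0.026 0.031
side battens [381. 175.] 97 c [ 637.3 -381.5] size [58.7 30.1] ang 72.0 z 0.037 0.041
side rack [379. 174.] 133 c [ 645.5 -382.6] size [57.6 43. ] ang 82.6 z 0.036 0.041
side rack [374. 250.] 54 c [ 466.5 -159. ] size [36.4 20. ] ang 37.1 z 0.009 0.013
side cradle [333. 270.] 935 c [516.1 -27.6] size [143.9 112.9] ang 9.0 z 0.01 0.028
side cradle [224. 271.] 54 c [704.8 186.5] size [ 9.6 27.8] ang 17.7 z 0.028 0.048
side cradle [256. 279.] 521 c [616.  133.2] size [ 62.7 106.3] ang 82.4 z 0.018 0.031
side cradle [290. 310.] 79 c [489.2 143. ] size [71.8 12.9] ang 84.6 z 0.01 0.014
side blk [296. 352.] 288 c [371.2 235.5] size [24.4 64.7] ang 80.5 z 0.061 0.067
[ 0.  1. 32. 39. 38. 12. 10. 10. 10.  7. 10. 39. 37. 11. 12.  9.  7.  9.
 12. 12.]
[-0.  2.  1. 27. 31. 28.  7.  8.  8. 11. 12.  9.  9. 32. 29. 29. 29. 11.
 10.  7. 12.  9.  9. 11. 30. 30. 29. 32. 10.  9.  9.  7. 12.  9. 11. 20.
 30. 31.  5. -0. -2. -3.  2.]
```

View pics/top4.png

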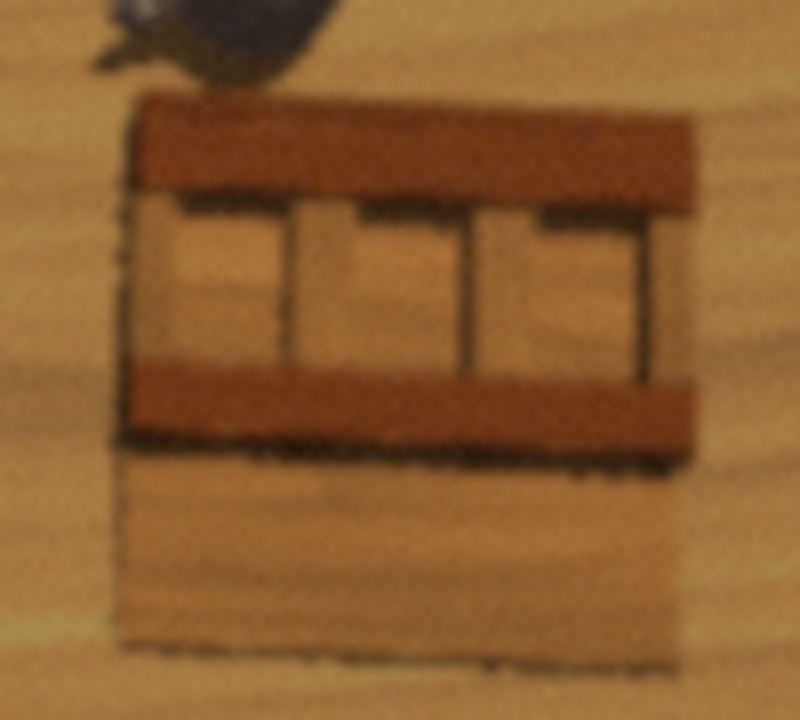

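The crop shows the rack: near batten from (130,365) to (690,460), far batten at the top, three empty slots between them. I'll fit it by colour on known planes.

```bash
cat >> rack.py <<'E'
def onplane(d,uv,z0):
    M=np.linalg.inv(d["camera_from_world"]); uv=np.asarray(uv,float)
    r=np.stack([(uv[:,0]-d["cx"])/d["fx"],-(uv[:,1]-d["cy"])/d["fy"],-np.ones(len(uv))],1)@M[:3,:3].T
    o=M[:3,3]; t=(z0-o[2])/r[:,2]; return o+r*t[:,None]
def colfit(d,box,z0,maskf,name,minpix=60,S=6):
    u0,v0,u1,v1=box
    im=cv2.resize(d["color"][v0:v1,u0:u1],None,fx=S,fy=S,interpolation=cv2.INTER_CUBIC)
    m=maskf(im.astype(int)).astype(np.uint8); m=cv2.morphologyEx(m,cv2.MORPH_OPEN,np.ones((9,9)))
    k,l,st,ce=cv2.connectedComponentsWithStats(m)
    for i in range(1,k):
        if st[i,4]<minpix*S*S: continue
        v,u=np.nonzero(l==i); P=onplane(d,np.c_[(u+.5)/S-.5+u0,(v+.5)/S-.5+v0],z0)[:,:2]*1000
        r=cv2.minAreaRect(P.astype(np.float32)); c=P.mean(0); w,V=np.linalg.eigh(np.cov(P.T)); a=np.degrees(np.arctan2(V[1,1],V[0,1]))%180
        print(name,ce[i]/S+[u0,v0],"mean",c.round(1),"pcaang",a.round(1),"rect",np.round(r[0],1),np.round(r[1],1),round(r[2],1),"ext",np.sqrt(12*w).round(1))
E
python3 - <<'E'
from rack import *
d,W=grab("top",3)
c=d["color"].astype(int)
for p in [(401,230),(401,252),(279,215),(306,255),(279,236),(335,240),(400,195)]: print(p,c[p[1],p[0]])
red=lambda im:(im[...,0]<150)&(im[...,0]>80)&(im[...,0]-im[...,1]>45)&(im[...,1]<75)
colfit(d,(355,185,445,275),.0375,red,"batten")
colfit(d,(262,200,352,272),.026,red,"board",60)
# strip heights relative to wood
for cx,cy,a in((.5675,.1245,-6.2),(.5567,.0365,-9.8)):
    R=np.radians(a); 
    for sh in (0,.006,.012):
        dx=W[...,0]-cx-sh*np.cos(R);dy=W[...,1]-cy-sh*np.sin(R); X=dx*np.cos(R)+dy*np.sin(R);Y=-dx*np.sin(R)+dy*np.cos(R)
        o=[]
        for xs in(-.036,0,.036):
            st=(abs(X-xs)<.013)&(abs(Y)<.005); wd=(abs(X-xs)<.016)&(abs(Y)>.012)&(abs(Y)<.019)
            o.append((round(np.nanmean(W[st][:,2])*1e3,1),round(np.nanmean(W[wd][:,2])*1e3,1)))
        print(sh,o)
E
```

```text
(401, 230) [114  55  20]
(401, 252) [139  91  46]
(279, 215) [103  50  21]
(306, 255) [112  53  20]
(279, 236) [124 109  97]
(335, 240) [150  99  49]
(400, 195) [100  46  17]
batten [401.72170243 198.65114515] mean [ 655.7 -293.7] pcaang 82.1 rect [ 655.2 -294.9] [231.2  42.5] 82.0 ext [ 39.  230.5]
batten [401.4287739  230.62881554] mean [ 546.5 -279.3] pcaang 82.3 rect [ 546.2 -279.8] [230.9  31. ] 82.2 ext [ 28.1 230.5]
board [279.57855903 230.76818348] mean [585.4 121.9] pcaang 176.1 rect [585.7 128.4] [ 60.7 161.7] 84.8 ext [ 55.3 180.5]
board [320.13028265 211.0931059 ] mean [640.5 -18.2] pcaang 81.7 rect [640.2 -15.9] [187.3  13.2] 81.8 ext [ 11.  181.6]
board [306.6792561  237.56659936] mean [554.1  34. ] pcaang 169.9 rect [556.1  34.6] [ 47.5 150.3] 80.0 ext [ 53.9 166.2]
0 [(np.float64(26.3), np.float64(26.2)), (np.float64(26.3), np.float64(26.1)), (np.float64(26.8), np.float64(25.8))]
0.006 [(np.float64(26.2), np.float64(26.1)), (np.float64(26.1), np.float64(26.0)), (np.float64(26.4), np.float64(25.9))]
0.012 [(np.float64(26.2), np.float64(26.3)), (np.float64(26.3), np.float64(25.7)), (np.float64(26.6), np.float64(26.1))]
0 [(np.float64(26.9), np.float64(26.4)), (np.float64(26.7), np.float64(25.8)), (np.float64(26.7), np.float64(26.1))]
0.006 [(np.float64(26.9), np.float64(26.5)), (np.float64(26.8), np.float64(25.7)), (np.float64(26.4), np.float64(26.0))]
0.012 [(np.float64(26.6), np.float64(26.3)), (np.float64(27.2), np.float64(26.2)), (np.float64(25.9), np.float64(25.9))]
```

All six strip lengths read within 1 mm of the wood, so they are flush. Now I'll grip board 2 at (0.556, 0.036).

>>> carry_out(plan=[[0.25,0.2,0,0,0,0,0.7],[0.5,0.4,0,0,0,0,0.7],[0.75,0.6,0,0,0,0,0.7],[0.98,0.81,0,0,0,0,0.7]])

```text
t: 23.75
ee_pos: [0.4752, 0.1323, 0.1308]
eef_rot: [-3.141, -0.0, -0.169]
force: [0.5, -0.1, -0.5]
width: 0.0652
grasp_force: 0.0
```

>>> carry_out(plan=[[0.25,0.2,0,0,0,0,0.7],[0.5,0.4,0,0,0,0,0.7],[0.75,0.6,0,0,0,0,0.7],[0.98,0.81,0,0,0,0,0.7],[0.98,0.81,0.3,0,0,0,0.7]])

```text
t: 24.25
ee_pos: [0.5633, 0.0331, 0.104]
eef_rot: [3.141, -0.011, -0.173]
force: [0.9, -0.0, -1.2]
width: 0.065
grasp_force: 0.0
```

>>> carry_out(plan=[[0,0,0.2,0,0,0,0.7],[0,0,0.4,0,0,0,0.7],[0,0,0.6,0,0,0,0.7],[0,0,0.65,0,0,0,0.7],[0,0,0.65,0,0,0,0.7]])

```text
t: 24.75
ee_pos: [0.5565, 0.0369, 0.035]
eef_rot: [3.142, 0.002, -0.17]
force: [0.4, -0.2, -0.5]
width: 0.0649
grasp_force: 0.0
```

>>> carry_out(plan=[[0,0,0.1,0,0,0,0.7],[0,0,0.2,0,0,0,0.7],[0,0,0.215,0,0,0,0.7],[0,0,0.215,0,0,0,0],[0,0,0.215,0,0,0,0]])

```text
t: 25.25
ee_pos: [0.5574, 0.0368, 0.0145]
eef_rot: [-3.142, -0.0, -0.17]
force: [0.2, -0.1, -0.6]
width: 0.0535
grasp_force: 0.0
```

>>> carry_out(plan=[[0,0,0,0,0,0,0],[0,0,0,0,0,0,0],[0,0,0,0,0,0,0],[0,0,0,0,0,0,0],[0,0,0,0,0,0,0]])

```text
t: 25.75
ee_pos: [0.5575, 0.0366, 0.0146]
eef_rot: [3.141, -0.001, -0.17]
force: [-0.6, -1.9, 2.3]
width: 0.0447
grasp_force: 30.0
```

>>> carry_out(plan=[[0,0,-0.05,0,0,0,0],[0,0,-0.2,0,0,0,0],[0,0,-0.4,0,0,0,0],[0,0,-0.6,0,0,0,0],[0,0,-0.6,0,0,0,0]])

```text
t: 26.25
ee_pos: [0.5588, 0.0369, 0.0765]
eef_rot: [-3.141, -0.004, -0.17]
force: [0.1, -0.9, -3.6]
width: 0.0447
grasp_force: 30.0
```

```bash
python3 - <<'E'
from rack import *
s=arm.get_state();print(s["ee_pos"],s["eef_rot"],s["width"],s["grasp_force"],s["force"])
d=cam("side");save(d,"s5.png",(220,200,420,350),4)
E
```

```text
[0.55878572 0.03690964 0.07647544] [-3.14103396 -0.0043487  -0.16958551] 0.04470605612022898 29.9992436170578 [ 0.11422412 -0.85672131 -3.64991635]
```

View pics/s5.png

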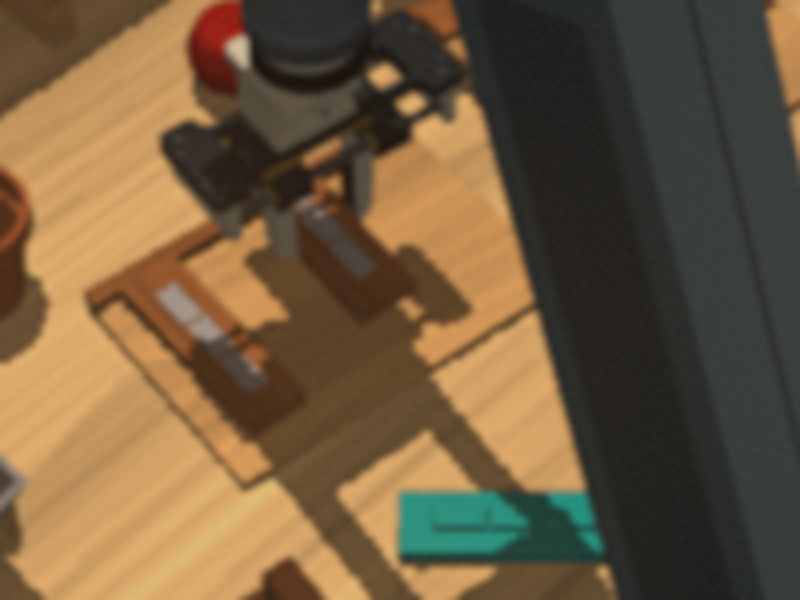

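Board 2 is held level at crop (350,250). Next I'll carry it to the mouth of the rack's +y slot.

>>> carry_out(plan=[[-0.07,0.27,0,0,0,0,0],[-0.14,0.54,0,0,0,0,0],[-0.22,0.81,0,0,0,0,0]])

```text
t: 26.6
ee_pos: [0.5203, -0.0394, 0.0726]
eef_rot: [-3.141, 0.003, -0.169]
force: [1.0, 0.3, -3.6]
width: 0.0444
grasp_force: 30.0
```

>>> carry_out(plan=[[-0.07,0.27,0,0,0,0,0],[-0.14,0.54,0,0,0,0,0],[-0.22,0.81,0,0,0,0,0]])

```text
t: 26.9
ee_pos: [0.4849, -0.1158, 0.0727]
eef_rot: [-3.141, 0.003, -0.17]
force: [0.6, -0.4, -2.9]
width: 0.0446
grasp_force: 30.0
```

>>> carry_out(plan=[[-0.07,0.27,0,0,0,0,0],[-0.14,0.54,0,0,0,0,0],[-0.22,0.81,0,0,0,-0.01,0],[-0.22,0.81,0,0,0,-0.021,0],[-0.22,0.81,0,0,0,-0.021,0]])

```text
t: 27.4
ee_pos: [0.4501, -0.1913, 0.0731]
eef_rot: [-3.14, 0.002, -0.138]
force: [0.3, 0.4, -2.8]
width: 0.0445
grasp_force: 30.0
```

```bash
cat >> rack.py <<'E'
def slot(Xmm,Ymm,z,O=(566.1,-282.2),yaw=-7.8):
    a=np.radians(yaw);ex=np.array([np.cos(a),np.sin(a)]);ey=np.array([-np.sin(a),np.cos(a)])
    s=arm.get_state();p=np.array(s["ee_pos"])*1e3;r=p[:2]-O
    print("pos",p.round(1),"rot",np.round(s["eef_rot"],4),"rackXY",(r@ex).round(1),(r@ey).round(1),"w",round(s["width"],4),round(s["grasp_force"]),np.round(s["force"],1))
    R=Ro.from_euler("xyz",s["eef_rot"]).as_matrix()
    t=np.array([*(O+Xmm*ex+Ymm*ey),z]); print("shift share",(R.T@(t-p)/100).round(3))
    print("turn",((R.T@Ro.from_euler("xyz",[np.pi,0,a]).as_matrix()) and 0) if 0 else (Ro.from_matrix(R.T@Ro.from_euler("xyz",[np.pi,0,a]).as_matrix()).as_rotvec()/(np.pi/2)).round(4))
E
python3 - <<'E'
from rack import *
slot(-125,75,76)
d=cam("top")
red=lambda im:(im[...,0]<150)&(im[...,0]>80)&(im[...,0]-im[...,1]>45)&(im[...,1]<75)
colfit(d,(355,185,445,275),.0375,red,"batten")
save(d,"t6.png",(300,180,460,300),5)
E
```

```text
pos [ 450.1 -191.3   73.1] rot [-3.140e+00  2.000e-03 -1.384e-01] rackXY -127.2 74.4 w 0.0445 30 [ 0.3  0.4 -2.8]
shift share [ 0.022 -0.006 -0.029]
turn [-0.001   0.0013 -0.0014]
batten [401.51076989 198.75964616] mean [ 655.3 -293. ] pcaang 82.1 rect [ 655.4 -294.5] [230.9  44.8] 82.8 ext [ 39.3 230.4]
batten [431.69270645 231.95581676] mean [ 533.1 -378. ] pcaang 98.4 rect [ 533.9 -377.3] [33.4 28.1] 82.1 ext [26.7 32.1]
```

View pics/t6.png

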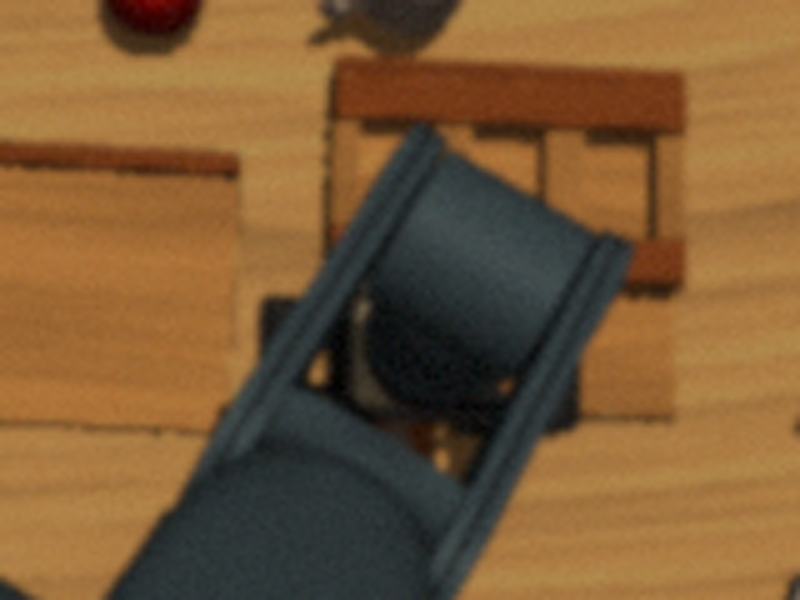

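The arm hides the mouth at about (410,230), so I'll insert slowly and watch the force.

>>> carry_out(plan=[[0.01,-0.006,0.2,0,0,0,0],[0.01,-0.006,0.4,0,0,0,0],[0.01,-0.006,0.55,0,0,0,0],[0.01,-0.006,0.565,0,0,0,0],[0.01,-0.006,0.565,0,0,0,0]])

```text
t: 27.95
ee_pos: [0.4521, -0.19, 0.0174]
eef_rot: [-3.141, 0.001, -0.136]
force: [-0.2, 0.5, -2.6]
width: 0.0446
grasp_force: 30.0
```

>>> carry_out(plan=[[0.06,0,0,0,0,0,0],[0.12,0,0,0,0,0,0],[0.17,0,0,0,0,0,0],[0.2,0,0,0,0,0,0],[0.23,0,0,0,0,0,0]])

```text
t: 28.45
ee_pos: [0.4699, -0.1927, 0.0166]
eef_rot: [-3.139, 0.011, -0.136]
force: [-18.3, -2.6, -3.0]
width: 0.0448
grasp_force: 30.0
```

```bash
python3 - <<'E'
from rack import *
slot(-50,75,16.2)
E
```

```text
pos [ 469.9 -192.7   16.6] rot [-3.1395  0.0112 -0.1355] rackXY -107.4 75.6 w 0.0448 30 [-18.3  -2.6  -3. ]
shift share [ 0.574  0.006 -0.003]
turn [-0.0014  0.0071  0.0004]
```

>>> carry_out(plan=[[-0.08,0,0,0,0,0,0],[-0.08,0.02,0,0,0,0,0],[-0.04,0.02,0,0,0,0,0],[-0.02,0.02,0,0,0,0,0],[-0.02,0.02,0,0,0,0,0]])

```text
t: 28.95
ee_pos: [0.4695, -0.1955, 0.017]
eef_rot: [-3.141, 0.007, -0.136]
force: [-11.7, -3.0, -1.1]
width: 0.0448
grasp_force: 30.0
```

```bash
python3 - <<'E'
from rack import *
slot(-50,75,16.2)
d=cam("side");save(d,"s7.png",(300,130,460,250),5)
E
```

```text
pos [ 469.5 -195.5   17. ] rot [-3.1408  0.0072 -0.1361] rackXY -107.5 72.8 w 0.0448 30 [-11.7  -3.   -1.1]
shift share [ 0.575 -0.022  0.004]
turn [-0.0005  0.0046  0.    ]
```

View pics/s7.png

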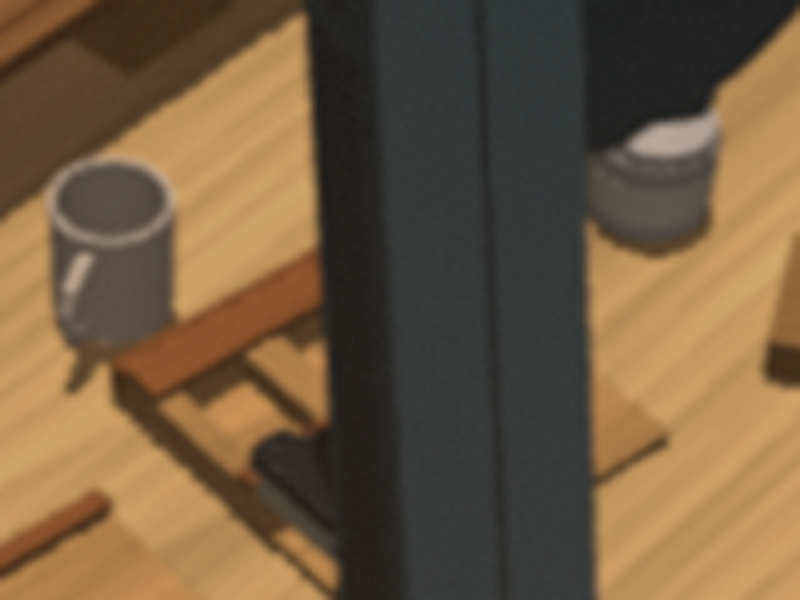

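>>> carry_out(plan=[[-0.06,-0.02,0,0,0,0,0],[-0.06,-0.03,0.015,0,0,0,0],[-0.03,-0.03,0.015,0,0,0,0],[0,-0.03,0.015,0,0,0,0],[0.02,-0.03,0.015,0,0,0,0]])

```text
t: 29.5
ee_pos: [0.4706, -0.1922, 0.0152]
eef_rot: [-3.14, 0.01, -0.135]
force: [-20.5, -3.3, 5.1]
width: 0.0447
grasp_force: 30.0
```

>>> carry_out(plan=[[-0.06,0,0,0,0,0,0],[-0.06,-0.015,0,0,0,0,0],[-0.03,-0.015,0,0,0,0,0],[0,-0.015,0,0,0,0,0],[0,-0.015,0,0,0,0,0]])

```text
t: 30.0
ee_pos: [0.471, -0.1908, 0.0154]
eef_rot: [-3.14, 0.01, -0.135]
force: [-16.2, -3.1, 1.8]
width: 0.0448
grasp_force: 30.0
```

```bash
python3 - <<'E'
from rack import *
slot(-50,75,16.2)
E
```

```text
pos [ 471.  -190.8   15.4] rot [-3.1404  0.0096 -0.1354] rackXY -106.6 77.7 w 0.0448 30 [-16.2  -3.1   1.8]
shift share [ 0.566  0.027 -0.014]
turn [-0.0008  0.0061  0.0004]
```

```bash
python3 - <<'E'
from rack import *
s=arm.get_state();print(s["force"],s["ft_torque"],s["joint_torque"])
E
```

```text
[-16.1689138   -3.08152257   1.8244622 ] [-0.53514424  2.65383314 -0.21323214] [  4.78081807 -45.38782954 -26.8712604    2.87538439  -3.85209113
  -0.2204914 ]
```

>>> carry_out(plan=[[-0.1,0.03,-0.02,0,0,0,0],[-0.3,0.03,-0.1,0,0,0,0],[-0.3,0.03,-0.2,0,0,0,0],[-0.3,0.03,-0.4,0,0,0,0],[-0.3,0.03,-0.6,0,0,0,0]])

```text
t: 30.5
ee_pos: [0.4465, -0.1911, 0.0777]
eef_rot: [3.141, -0.002, -0.137]
force: [0.4, -1.2, -3.8]
width: 0.0442
grasp_force: 29.9
```

```bash
python3 - <<'E'
from rack import *
s=arm.get_state();print(s["force"],s["ft_torque"])
slot(-125,75,76)
for n in ("top","side"):
    d=cam(n);W=cloud(d)
    comp(W,near(W,.34,.56,-.28,-.12,.045,.085),n+" held",15)
    save(d,n+"8.png",(340,170,460,290) if n=="top" else (330,170,450,290),5)
E
```

```text
[ 0.40079139 -1.2304694  -3.80639641] [ 0.01820731 -0.04009921  0.01276783]
pos [ 446.5 -191.1   77.7] rot [ 3.1411e+00 -2.3000e-03 -1.3700e-01] rackXY -130.9 74.0 w 0.0442 30 [ 0.4 -1.2 -3.8]
shift share [ 0.059 -0.01   0.017]
turn [ 0.0003 -0.0015 -0.0006]
```

View pics/top8.png

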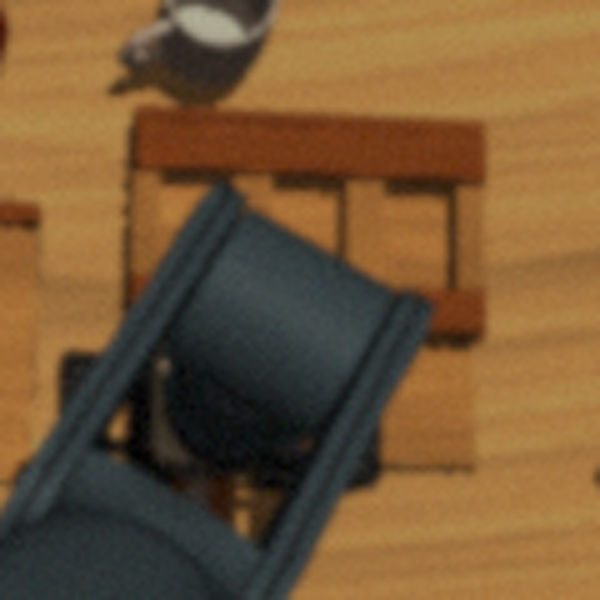

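Still hidden by the arm, with the rack mouth at about (190,290) in the crop. I'll set the board down just short of the mouth, back off and look.

>>> carry_out(plan=[[0.1,-0.01,0.3,0,0,0,0],[0.2,-0.01,0.5,0,0,0,0],[0.2,-0.01,0.61,0,0,0,0],[0.2,-0.01,0.625,0,0,0,0],[0.2,-0.01,0.625,0,0,0,0]])

```text
t: 31.1
ee_pos: [0.4653, -0.1924, 0.0135]
eef_rot: [-3.142, -0.0, -0.136]
force: [-0.3, 0.0, -2.9]
width: 0.0448
grasp_force: 30.0
```

>>> carry_out(plan=[[0,0,0,0,0,0,0.7],[0,0,0,0,0,0,0.7],[0,0,0,0,0,0,0.7],[0,0,-0.2,0,0,0,0.7],[0,0,-0.6,0,0,0,0.7]])

```text
t: 31.6
ee_pos: [0.4629, -0.1911, 0.0722]
eef_rot: [-3.139, 0.006, -0.137]
force: [0.3, -0.5, 0.4]
width: 0.065
grasp_force: 0.0
```

>>> carry_out(plan=[[0,-0.4,-0.1,0,0,0,0.7],[0,-0.8,-0.1,0,0,0,0.7],[0,-1,-0.1,0,0,0,0.7]])

```text
t: 31.9
ee_pos: [0.4788, -0.0912, 0.0847]
eef_rot: [-3.141, -0.001, -0.136]
force: [0.6, -0.1, -0.0]
width: 0.0652
grasp_force: 0.0
```

>>> carry_out(plan=[[-0.1,-0.4,0,0,0,0,0.7],[-0.1,-0.8,0,0,0,0,0.7],[-0.1,-1,0,0,0,0,0.7]])

```text
t: 32.2
ee_pos: [0.4821, 0.0096, 0.0842]
eef_rot: [-3.141, -0.0, -0.135]
force: [1.4, 0.0, -0.2]
width: 0.065
grasp_force: 0.0
```

```bash
python3 - <<'E'
from rack import *
slot(-109,75,15)
d,W=grab("top",4);np.savez("/tmp/top",W=W,c=d["color"])
red=lambda im:(im[...,0]<150)&(im[...,0]>80)&(im[...,0]-im[...,1]>45)&(im[...,1]<75)
colfit(d,(355,185,445,290),.0375,red,"batten@37.5",40)
colfit(d,(355,185,445,290),.026,red,"board@26",40)
save(d,"top9.png",(345,175,455,290),5.2)
E
```

```text
pos [482.1   9.6  84.2] rot [-3.141e+00 -4.000e-04 -1.353e-01] rackXY -122.8 277.7 w 0.065 0 [ 1.4  0.  -0.2]
shift share [0.136 2.028 0.691]
turn [-0.0004 -0.0002  0.0005]
batten@37.5 [401.62947896 198.6995764 ] mean [ 655.5 -293.4] pcaang 82.0 rect [ 655.7 -294.6] [231.6  43.1] 82.5 ext [ 39.2 231.1]
batten@37.5 [401.27214995 230.69397793] mean [ 546.3 -278.8] pcaang 82.3 rect [ 546.  -279.4] [230.6  30.8] 82.1 ext [ 27.9 230.7]
batten@37.5 [377.72752702 258.65526044] mean [ 460.6 -191.1] pcaang 171.4 rect [ 460.  -190.8] [ 45.  147.2] 82.2 ext [ 50.  165.3]
board@26 [401.62947896 198.6995764 ] mean [ 659.  -295.6] pcaang 82.0 rect [ 659.1 -296.8] [233.4  43.4] 82.5 ext [ 39.5 232.9]
board@26 [401.27214995 230.69397793] mean [ 548.9 -280.8] pcaang 82.3 rect [ 548.6 -281.5] [232.4  31. ] 82.1 ext [ 28.1 232.5]
board@26 [377.72752702 258.65526044] mean [ 462.5 -192.5] pcaang 171.4 rect [ 462.  -192.2] [ 45.3 148.3] 82.2 ext [ 50.4 166.6]
```

View pics/top9.png

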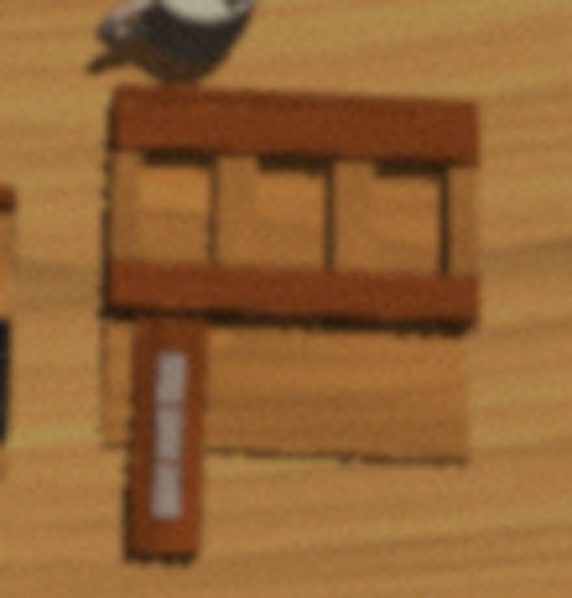

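The board lies just short of the mouth, crop (133..205, 325..555), possibly a little off the slot laterally. I'll measure with edge profiles in the same image.

```bash
python3 - <<'E'
from rack import *
d=cam("top");C=d["color"].astype(float)
for _ in range(5): C+=cam("top")["color"]
C/=6
O=np.array([566.1,-282.2]);a=np.radians(-7.8);ex=np.array([np.cos(a),np.sin(a)]);ey=np.array([-np.sin(a),np.cos(a)])
M=d["camera_from_world"]
def samp(X,Y,z):
    P=np.array([*((O+X*ex+Y*ey)/1e3),z/1e3,1]);p=M@P
    u=d["cx"]+d["fx"]*p[0]/-p[2];v=d["cy"]-d["fy"]*p[1]/-p[2]
    return u,v
Ys=np.arange(-120,121,2.)
def prof(Xs,z):
    acc=0
    for X in Xs:
        uv=np.array([samp(X,Y,z) for Y in Ys],np.float32)
        acc=acc+cv2.remap(C.astype(np.float32),uv[None,:,0],uv[None,:,1],cv2.INTER_LINEAR)[0]
    return acc/len(Xs)
def edges(p,name,thr):
    g=np.gradient(p[:,1]) # green
    i=[k for k in range(1,len(g)-1) if abs(g[k])>thr and abs(g[k])>=abs(g[k-1]) and abs(g[k])>abs(g[k+1])]
    print(name,[(Ys[k],round(g[k],1)) for k in i])
edges(prof(range(10,58,4),29.5),"walls z29.5",2.5)
edges(prof(range(10,58,4),10),"walls z10",2.5)
edges(prof(range(-32,-8,4),37.5),"batten",2.5)
edges(prof(range(-170,-130,4),26),"board tail",3)
edges(prof(range(-110,-60,4),26),"board nose",3)
edges(prof(range(-110,-60,4),10),"floor",3)
E
```

```text
walls z29.5 [(np.float64(-100.0), np.float32(-11.6)), (np.float64(-92.0), np.float32(14.4)), (np.float64(-26.0), np.float32(-11.1)), (np.float64(-20.0), np.float32(11.8)), (np.float64(48.0), np.float32(-8.6)), (np.float64(54.0), np.float32(10.0)), (np.float64(100.0), np.float32(-3.2)), (np.float64(114.0), np.float32(-6.9))]
walls z10 [(np.float64(-104.0), np.float32(-11.2)), (np.float64(-96.0), np.float32(14.2)), (np.float64(-30.0), np.float32(-10.8)), (np.float64(-22.0), np.float32(13.0)), (np.float64(46.0), np.float32(-8.1)), (np.float64(52.0), np.float32(10.2)), (np.float64(98.0), np.float32(-3.2)), (np.float64(114.0), np.float32(-7.3))]
batten [(np.float64(-116.0), np.float32(-15.8)), (np.float64(114.0), np.float32(-4.4))]
board tail [(np.float64(54.0), np.float32(-13.8)), (np.float64(68.0), np.float32(12.9)), (np.float64(84.0), np.float32(-14.2)), (np.float64(104.0), np.float32(17.9))]
board nose [(np.float64(-112.0), np.float32(-4.6)), (np.float64(52.0), np.float32(-9.3)), (np.float64(66.0), np.float32(13.5)), (np.float64(84.0), np.float32(-16.4)), (np.float64(100.0), np.float32(12.9)), (np.float64(114.0), np.float32(-3.1))]
floor [(np.float64(-116.0), np.float32(-4.7)), (np.float64(50.0), np.float32(-8.9)), (np.float64(66.0), np.float32(13.9)), (np.float64(82.0), np.float32(-16.6)), (np.float64(100.0), np.float32(13.4))]
```

>>> carry_out(plan=[[0,0.4,0,0,0,0,0.7],[0,0.8,0,0,0,0,0.7],[0.04,1,0,0,0,0,0.7]])

```text
t: 33.0
ee_pos: [0.4722, -0.0952, 0.0838]
eef_rot: [3.141, 0.0, -0.138]
force: [-0.3, 0.8, 0.5]
width: 0.0652
grasp_force: 0.0
```

>>> carry_out(plan=[[0,0.4,0,0,0,0,0.7],[0,0.8,0,0,0,0,0.7],[0.04,1,0,0,0,0,0.7],[0.04,1.0,0.2,0,0,0,0.7],[0.04,1.0,0.3,0,0,0,0.7]])

```text
t: 33.5
ee_pos: [0.4623, -0.1932, 0.0527]
eef_rot: [-3.141, 0.001, -0.139]
force: [-0.4, 0.3, 0.2]
width: 0.0648
grasp_force: 0.0
```

```bash
python3 - <<'E'
from rack import *
slot(-115,75.5,14.0)
E
```

```text
pos [ 462.3 -193.2   52.7] rot [-3.1411e+00  1.1000e-03 -1.3930e-01] rackXY -115.0 74.1 w 0.0648 0 [-0.4  0.3  0.2]
shift share [-0.    -0.014  0.387]
turn [-0.0003  0.0007 -0.002 ]
```

>>> carry_out(plan=[[0,-0.014,0.15,0,0,-0.002,0.7],[0,-0.014,0.3,0,0,-0.002,0.7],[0,-0.014,0.38,0,0,-0.002,0.7],[0,-0.014,0.387,0,0,-0.002,0.7],[0,-0.014,0.387,0,0,-0.002,0]])

```text
t: 34.0
ee_pos: [0.4633, -0.1906, 0.0152]
eef_rot: [-3.141, 0.0, -0.133]
force: [0.0, 1.2, 0.3]
width: 0.0608
grasp_force: 0.0
```

>>> carry_out(plan=[[0,0,0,0,0,0,0],[0,0,0,0,0,0,0],[0,0,0,0,0,0,0],[0,0,0,0,0,0,0],[0,0,0,0,0,0,0]])

```text
t: 34.5
ee_pos: [0.4638, -0.1911, 0.0157]
eef_rot: [3.141, -0.001, -0.134]
force: [-0.7, -1.2, 5.1]
width: 0.0444
grasp_force: 30.0
```

>>> carry_out(plan=[[0,0.01,-0.005,0,0,0,0],[0.02,0.015,-0.005,0,0,0,0],[0.05,0.015,-0.005,0,0,0,0],[0.08,0.015,-0.005,0,0,0,0],[0.11,0.015,-0.005,0,0,0,0]])

```text
t: 35.0
ee_pos: [0.4708, -0.1925, 0.0157]
eef_rot: [-3.14, 0.007, -0.133]
force: [-11.6, 1.6, 14.6]
width: 0.0449
grasp_force: 30.0
```

```bash
python3 - <<'E'
from rack import *
slot(-50,74,14.5);print(arm.get_state()["ft_torque"])
E
```

```text
pos [ 470.8 -192.5   15.7] rot [-3.1402  0.0067 -0.1328] rackXY -106.6 75.9 w 0.0449 30 [-11.6   1.6  14.6]
shift share [0.566 0.021 0.008]
turn [-0.0009  0.0043  0.0021]
[ 0.12485323  1.93111316 -0.09646169]
```

>>> carry_out(plan=[[-0.02,0,-0.015,0,0,0,0],[0,0,-0.015,0,0,0,0],[0.03,0,-0.015,0,0,0,0],[0.06,0,-0.015,0,0,0,0],[0.06,0,-0.015,0,0,0,0]])

```text
t: 35.5
ee_pos: [0.4805, -0.1946, 0.0168]
eef_rot: [3.142, -0.0, -0.133]
force: [0.4, 1.6, -2.6]
width: 0.0444
grasp_force: 30.0
```

```bash
python3 - <<'E'
from rack import *
slot(-50,74,14.5);print(arm.get_state()["ft_torque"])
E
```

```text
pos [ 480.5 -194.6   16.8] rot [ 3.1415e+00 -2.0000e-04 -1.3340e-01] rackXY -96.7 75.1 w 0.0444 30 [ 0.4  1.6 -2.6]
shift share [0.467 0.013 0.023]
turn [ 0.     -0.0001  0.0018]
[0.08295389 0.02040005 0.01103736]
```

It's in the slot now, with no resistance. I'll carry on to X≈-52.

>>> carry_out(plan=[[0.06,0.002,0,0,0,0.001,0],[0.12,0.003,0,0,0,0.001,0],[0.18,0.005,0,0,0,0.001,0],[0.23,0.005,0,0,0,0.001,0],[0.23,0.005,0,0,0,0.001,0]])

```text
t: 36.0
ee_pos: [0.5037, -0.1983, 0.0171]
eef_rot: [3.141, -0.001, -0.135]
force: [0.5, -0.0, -3.8]
width: 0.0446
grasp_force: 30.0
```

>>> carry_out(plan=[[0.05,0,0,0,0,0,0],[0.1,0,0,0,0,0,0],[0.15,0,0,0,0,0,0],[0.2,0,0,0,0,0,0],[0.2,0,0,0,0,0,0]])

```text
t: 36.5
ee_pos: [0.5234, -0.201, 0.0171]
eef_rot: [3.141, -0.001, -0.135]
force: [-0.8, 0.2, -3.7]
width: 0.0444
grasp_force: 30.0
```

```bash
python3 - <<'E'
from rack import *
slot(-52,74,14.5);print(arm.get_state()["ft_torque"])
E
```

```text
pos [ 523.4 -201.    17.1] rot [ 3.1413e+00 -8.0000e-04 -1.3490e-01] rackXY -53.3 74.6 w 0.0444 30 [-0.8  0.2 -3.7]
shift share [0.013 0.006 0.026]
turn [ 0.0002 -0.0005  0.0008]
[0.04601816 0.03647569 0.04011142]
```

>>> carry_out(plan=[[0,0,0.015,0,0,0,0],[0,0,0.015,0,0,0,0.6],[0,0,0.015,0,0,0,0.6],[0,0,-0.1,0,0,0,0.6],[0,0,-0.4,0,0,0,0.6]])

```text
t: 37.0
ee_pos: [0.5206, -0.1997, 0.0558]
eef_rot: [-3.139, 0.005, -0.135]
force: [0.4, -0.2, -0.1]
width: 0.0553
grasp_force: 0.0
```

>>> carry_out(plan=[[-0.1,0,-0.05,0,0,0,0.3],[-0.4,0,-0.05,0,0,0,0],[-0.75,0,-0.05,0,0,0,0],[-1,0,-0.05,0,0,0,0],[-1,0,0,0,0,0,0]])

```text
t: 37.5
ee_pos: [0.42, -0.1859, 0.0572]
eef_rot: [-3.141, 0.002, -0.136]
force: [-0.4, -0.1, -0.7]
width: 0.0206
grasp_force: 0.0
```

```bash
python3 - <<'E'
from rack import *
slot(-158,75,17)
E
```

```text
pos [ 420.  -185.9   57.2] rot [-3.1409e+00  1.9000e-03 -1.3600e-01] rackXY -157.8 75.6 w 0.0206 0 [-0.4 -0.1 -0.7]
shift share [-0.002  0.006  0.402]
turn [-0.0004  0.0012  0.0001]
```

>>> carry_out(plan=[[0,0.006,0.2,0,0,0,0],[0,0.006,0.38,0,0,0,0],[0,0.006,0.4,0,0,0,0],[0,0.006,0.4,0,0,0,0]])

```text
t: 37.9
ee_pos: [0.4234, -0.1878, 0.0168]
eef_rot: [-3.141, 0.001, -0.135]
force: [0.2, 0.2, 0.7]
width: 0.0005
grasp_force: 0.0
```

>>> carry_out(plan=[[0.08,0,0,0,0,0,0],[0.16,0,0,0,0,0,0],[0.24,0,0,0,0,0,0],[0.32,0,0,0,0,0,0],[0.4,0,0,0,0,0,0]])

```text
t: 38.4
ee_pos: [0.4634, -0.1932, 0.0172]
eef_rot: [-3.141, 0.001, -0.135]
force: [-3.8, 1.1, 3.6]
width: 0.0006
grasp_force: 2.0
```

>>> carry_out(plan=[[0.08,0,0,0,0,0,0],[0.16,0,0,0,0,0,0],[0.24,0,0,0,0,0,0],[0.32,0,0,0,0,0,0],[0.4,0,0,0,0,0,0]])

```text
t: 38.9
ee_pos: [0.5032, -0.1987, 0.017]
eef_rot: [-3.142, 0.0, -0.135]
force: [-4.4, 1.7, 2.4]
width: 0.0001
grasp_force: 2.2
```

```bash
python3 - <<'E'
from rack import *
slot(-58,75,17)
E
```

```text
pos [ 503.2 -198.7   17. ] rot [-3.1416e+00  1.0000e-04 -1.3520e-01] rackXY -73.6 74.2 w 0.0001 2 [-4.4  1.7  2.4]
shift share [ 0.156 -0.008  0.   ]
turn [-0.      0.      0.0006]
```

>>> carry_out(plan=[[0.03,0,0,0,0,0,0],[0.06,0,0,0,0,0,0],[0.09,0,0,0,0,0,0],[0.12,0,0,0,0,0,0],[0.12,0,0,0,0,0,0]])

```text
t: 39.4
ee_pos: [0.5154, -0.2005, 0.017]
eef_rot: [3.141, -0.001, -0.135]
force: [-0.5, 0.0, -0.4]
width: 0.0007
grasp_force: 0.1
```

>>> carry_out(plan=[[0.02,0,0,0,0,0,0],[0.03,0,0,0,0,0,0],[0.05,0,0,0,0,0,0],[0.06,0,0,0,0,0,0],[0.06,0,0,0,0,0,0]])

```text
t: 39.9
ee_pos: [0.5169, -0.2005, 0.017]
eef_rot: [-3.141, 0.007, -0.134]
force: [-13.3, 0.0, 11.3]
width: 0.0002
grasp_force: 6.8
```

```bash
python3 - <<'E'
from rack import *
slot(-58,75,17)
E
```

```text
pos [ 516.9 -200.5   17. ] rot [-3.1411  0.007  -0.1343] rackXY -59.8 74.2 w 0.0002 7 [-13.3   0.   11.3]
shift share [ 0.018 -0.008  0.   ]
turn [-0.0003  0.0045  0.0012]
```

>>> carry_out(plan=[[-0.1,0,0,0,0,0,0],[-0.3,0,-0.1,0,0,0,0],[-0.3,-0.2,-0.4,0,0,0,0.3],[-0.3,-0.5,-0.6,0,0,0,0.7],[-0.3,-0.8,-0.6,0,0,0,0.7]])

```text
t: 40.4
ee_pos: [0.5044, -0.1184, 0.0802]
eef_rot: [3.14, -0.008, -0.137]
force: [0.4, 0.1, -0.3]
width: 0.0199
grasp_force: 0.0
```

>>> carry_out(plan=[[-0.2,-0.3,0,0,0,0,0.7],[-0.4,-0.6,0,0,0,0,0.7],[-0.5,-1,0,0,0,0,0.7]])

```text
t: 40.7
ee_pos: [0.4648, -0.0112, 0.0772]
eef_rot: [-3.141, -0.002, -0.137]
force: [0.4, 0.4, 0.3]
width: 0.044
grasp_force: 0.0
```

```bash
python3 - <<'E'
from rack import *
s=arm.get_state();print(s["ee_pos"],s["eef_rot"])
d,W=grab("top",4)
red=lambda im:(im[...,0]<150)&(im[...,0]>80)&(im[...,0]-im[...,1]>45)&(im[...,1]<75)
st=lambda im:(abs(im[...,0]-im[...,2])<50)&(im[...,0]>90)
colfit(d,(262,205,292,265),.026,st,"A strip",20)
colfit(d,(262,216,292,272),.026,red,"A board lower",30)
comp(W,near(W,.48,.72,.08,.16,.0215,.036),"brd",30)
comp(W,near(W,.32,.48,.14,.32,.045,.075)," blk")
colfit(d,(355,185,445,290),.026,st,"rack strip",10)
colfit(d,(355,185,445,290),.026,red,"rack",20)
save(d,"top10.png",(230,160,460,320),3.4)
E
```

```text
[ 0.46482518 -0.01115726  0.07721262] [-3.14148530e+00 -1.63175828e-03 -1.36692542e-01]
A strip [279.20501391 232.68465478] mean [578.7 123.6] pcaang 174.1 rect [578.2 124.1] [ 18.1 105.4] 83.6 ext [ 16.  105.5]
A board lower [279.55302815 236.77352858] mean [564.8 123.3] pcaang 171.1 rect [570.5 123.4] [ 47.4 132. ] 83.1 ext [ 54.7 139.2]
brd [279. 232.] 602 c [585.6 120.7] size [ 50.7 162.4] ang 83.7 z 0.026 0.032
 blk [247. 296.] 170 c [373.6 234.2] size [24.  63.9] ang 80.3 z 0.062 0.067
rack strip [378.09407562 214.78892528] mean [ 610.3 -210.3] pcaang 173.5 rect [ 610.2 -210.3] [16.2 70.5] 83.5 ext [15.6 69.4]
rack [401.68462556 198.70932804] mean [ 658.9 -295.8] pcaang 82.0 rect [ 658.7 -297.1] [233.   43.1] 82.3 ext [ 39.4 232.7]
rack [396.99587433 227.87083236] mean [ 559.8 -267.8] pcaang 74.7 rect [ 583.  -286.3] [232.9 100.8] 82.6 ext [ 69.9 237.5]
rack [378.23754789 237.3185398 ] mean [ 533.3 -202.2] pcaang 84.1 rect [ 533.9 -201.9] [40.9 13.6] 84.8 ext [12.3 39.5]
```

View pics/top10.png

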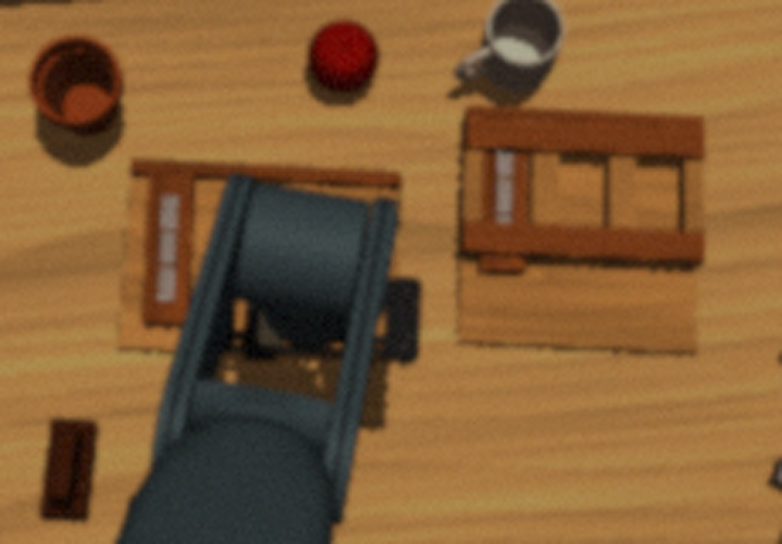

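Board 2 is home: its tail shows about 14 mm at crop (500,263) and its strip in the slot at (505,185). Board 1 is at crop (168,247), against the stop. Now I'll fetch it.

>>> carry_out(plan=[[0.15,-0.25,0,0,0,0,0.7],[0.3,-0.5,0,0,0,0,0.7],[0.47,-0.75,0,0,0,0,0.7]])

```text
t: 41.2
ee_pos: [0.524, 0.0552, 0.0773]
eef_rot: [3.142, -0.002, -0.137]
force: [0.6, -0.3, -0.2]
width: 0.0648
grasp_force: 0.0
```

>>> carry_out(plan=[[0.15,-0.25,0,0,0,-0.01,0.7],[0.3,-0.5,0,0,0,-0.018,0.7],[0.47,-0.75,0,0,0,-0.018,0.7],[0.47,-0.75,0,0,0,-0.018,0.7]])

```text
t: 41.6
ee_pos: [0.5825, 0.1248, 0.0771]
eef_rot: [-3.14, -0.004, -0.106]
force: [-0.6, -0.2, -0.3]
width: 0.0652
grasp_force: 0.0
```

```bash
cat >> rack.py <<'E'
def tgt(x,y,z,yaw):
    s=arm.get_state();p=np.array(s["ee_pos"])*1e3
    R=Ro.from_euler("xyz",s["eef_rot"]).as_matrix()
    print("pos",p.round(1),"rot",np.round(s["eef_rot"],4),"w",round(s["width"],4),round(s["grasp_force"]),np.round(s["force"],1))
    print("shift",(R.T@(np.array([x,y,z])-p)/100).round(3),"turn",(Ro.from_matrix(R.T@Ro.from_euler("xyz",[np.pi,0,yaw]).as_matrix()).as_rotvec()/(np.pi/2)).round(4))
E
python3 - <<'E'
from rack import *
tgt(578.4,124.0,14,-.108)
E
```

```text
pos [582.5 124.8  77.1] rot [-3.1404 -0.0039 -0.1064] w 0.0652 0 [-0.6 -0.2 -0.3]
shift [-0.042  0.014  0.631] turn [-0.0008 -0.0025  0.001 ]
```

>>> carry_out(plan=[[-0.03,0.01,0.2,0,0,0,0.7],[-0.03,0.01,0.4,0,0,0,0.7],[-0.03,0.01,0.55,0,0,0,0.7],[-0.03,0.01,0.62,0,0,0,0.7],[-0.03,0.01,0.62,0,0,0,0.7]])

```text
t: 42.1
ee_pos: [0.5753, 0.1221, 0.0141]
eef_rot: [3.141, 0.002, -0.108]
force: [0.0, 0.4, -0.1]
width: 0.0656
grasp_force: 0.0
```

>>> carry_out(plan=[[0,0,0,0,0,0,0.4],[0,0,0,0,0,0,0],[0,0,0,0,0,0,0],[0,0,0,0,0,0,0],[0,0,0,0,0,0,0]])

```text
t: 42.6
ee_pos: [0.5764, 0.1233, 0.0159]
eef_rot: [3.141, -0.002, -0.107]
force: [-1.3, -1.9, 4.6]
width: 0.0446
grasp_force: 30.0
```

>>> carry_out(plan=[[0,0,0,0,0,0,0],[0,0,0,0,0,0,0],[0,0,-0.1,0,0,0,0],[0,0,-0.35,0,0,0,0],[0,0,-0.6,0,0,0,0]])

```text
t: 43.1
ee_pos: [0.5742, 0.1236, 0.0747]
eef_rot: [3.141, 0.004, -0.107]
force: [0.1, 0.3, -3.5]
width: 0.0446
grasp_force: 30.0
```

```bash
python3 - <<'E'
from rack import *
slot(-127,-0.3,75)
E
```

```text
pos [574.2 123.6  74.7] rot [ 3.1414  0.0038 -0.1067] rackXY -47.1 403.1 w 0.0446 30 [ 0.1  0.3 -3.5]
shift share [-9.180e-01  4.009e+00  1.000e-03]
turn [0.0002 0.0024 0.0187]
```

>>> carry_out(plan=[[-0.06,0.27,0,0,0,0,0],[-0.12,0.54,0,0,0,0,0],[-0.184,0.8,0,0,0,0,0]])

```text
t: 43.4
ee_pos: [0.5478, 0.0455, 0.075]
eef_rot: [-3.141, 0.001, -0.106]
force: [-0.1, -0.4, -4.1]
width: 0.0445
grasp_force: 30.0
```

>>> carry_out(plan=[[-0.06,0.27,0,0,0,0,0],[-0.12,0.54,0,0,0,0,0],[-0.184,0.8,0,0,0,0,0]])

```text
t: 43.7
ee_pos: [0.5209, -0.0324, 0.0748]
eef_rot: [-3.141, 0.001, -0.107]
force: [-0.3, -0.5, -3.6]
width: 0.0443
grasp_force: 30.0
```

>>> carry_out(plan=[[-0.06,0.27,0,0,0,0,0],[-0.12,0.54,0,0,0,0,0],[-0.184,0.8,0,0,0,0,0]])

```text
t: 44.0
ee_pos: [0.4942, -0.1099, 0.0749]
eef_rot: [-3.141, 0.001, -0.107]
force: [0.7, -1.0, -4.2]
width: 0.0447
grasp_force: 30.0
```

>>> carry_out(plan=[[-0.06,0.27,0,0,0,0,0],[-0.12,0.54,0,0,0,0,0],[-0.184,0.8,0,0,0,0,0]])

```text
t: 44.3
ee_pos: [0.4675, -0.1874, 0.0749]
eef_rot: [-3.141, 0.001, -0.107]
force: [0.0, -0.2, -4.2]
width: 0.0445
grasp_force: 30.0
```

>>> carry_out(plan=[[-0.06,0.27,0,0,0,0,0],[-0.12,0.54,0,0,0,0.008,0],[-0.184,0.8,0,0,0,0.018,0],[-0.184,0.8,0,0,0,0.018,0]])

```text
t: 44.7
ee_pos: [0.4407, -0.2672, 0.075]
eef_rot: [3.141, 0.0, -0.138]
force: [0.3, 0.4, -2.5]
width: 0.045
grasp_force: 30.0
```

```bash
python3 - <<'E'
from rack import *
slot(-122,-0.3,17)
E
```

```text
pos [ 440.7 -267.2   75. ] rot [ 3.1407e+00  2.0000e-04 -1.3830e-01] rackXY -126.3 -2.2 w 0.045 30 [ 0.3  0.4 -2.5]
shift share [ 0.043 -0.019  0.58 ]
turn [ 0.0006  0.0001 -0.0014]
```

>>> carry_out(plan=[[0,-0.019,0.2,0,0,-0.001,0],[0,-0.019,0.4,0,0,-0.001,0],[0,-0.019,0.55,0,0,-0.001,0],[0,-0.019,0.583,0,0,-0.001,0],[0,-0.019,0.583,0,0,-0.001,0]])

```text
t: 45.2
ee_pos: [0.4414, -0.2615, 0.0166]
eef_rot: [-3.14, 0.002, -0.133]
force: [0.3, 0.0, -3.6]
width: 0.0446
grasp_force: 30.0
```

```bash
python3 - <<'E'
from rack import *
slot(-90,-0.3,16.5)
E
```

```text
pos [ 441.4 -261.5   16.6] rot [-3.1401e+00  1.6000e-03 -1.3300e-01] rackXY -126.4 3.6 w 0.0446 30 [ 0.3  0.  -3.6]
shift share [0.363 0.04  0.001]
turn [-0.0009  0.001   0.002 ]
```

>>> carry_out(plan=[[0,0,0,0,0,0,0],[0,0,0,0,0,0,0]])

```text
t: 45.4
ee_pos: [0.4422, -0.2626, 0.0172]
eef_rot: [3.141, -0.001, -0.133]
force: [-1.1, -0.0, -3.9]
width: 0.0444
grasp_force: 30.0
```

```bash
python3 - <<'E'
from rack import *
slot(-90,-0.3,16.5)
cam("top");slot(-90,-0.3,16.5)
E
```

```text
pos [ 442.2 -262.6   17.2] rot [ 3.1412e+00 -7.0000e-04 -1.3320e-01] rackXY -125.4 2.6 w 0.0444 30 [-1.1 -0.  -3.9]
shift share [0.354 0.03  0.007]
turn [ 0.0002 -0.0005  0.0018]
pos [ 442.1 -262.7   17.1] rot [ 3.1413e+00 -6.0000e-04 -1.3330e-01] rackXY -125.5 2.5 w 0.0447 30 [-0.4 -0.4 -3.3]
shift share [0.355 0.029 0.006]
turn [ 0.0002 -0.0004  0.0018]
```

>>> carry_out(plan=[[0,0.029,0.005,0,0,0.002,0],[0.05,0.029,0.005,0,0,0.002,0],[0.08,0.029,0.005,0,0,0.002,0],[0.08,0.029,0.005,0,0,0.002,0],[0.08,0.029,0.005,0,0,0.002,0]])

```text
t: 45.95
ee_pos: [0.4494, -0.2665, 0.0162]
eef_rot: [-3.141, 0.0, -0.137]
force: [0.0, -0.0, -3.4]
width: 0.0442
grasp_force: 30.0
```

>>> carry_out(plan=[[0.03,0,0,0,0,0,0],[0.06,0,0,0,0,0,0],[0.09,0,0,0,0,0,0],[0.12,0,0,0,0,0,0],[0.15,0,0,0,0,0,0]])

```text
t: 46.45
ee_pos: [0.4645, -0.2687, 0.0163]
eef_rot: [3.142, -0.0, -0.137]
force: [-0.1, -0.2, -4.0]
width: 0.0446
grasp_force: 30.0
```

```bash
python3 - <<'E'
from rack import *
slot(-90,-0.3,16.5);print(arm.get_state()["ft_torque"])
E
```

```text
pos [ 464.5 -268.7   16.3] rot [ 3.1416e+00 -1.0000e-04 -1.3670e-01] rackXY -102.5 -0.4 w 0.0446 30 [-0.1 -0.2 -4. ]
shift share [ 0.125 -0.001 -0.002]
turn [ 0.     -0.     -0.0003]
[0.03741491 0.02583147 0.01037873]
```

>>> carry_out(plan=[[0.05,0,0,0,0,0,0],[0.1,0,0,0,0,0,0],[0.15,0,0,0,0,0,0],[0.2,0,0,0,0,0,0],[0.25,0,0,0,0,0,0]])

```text
t: 46.95
ee_pos: [0.4894, -0.2721, 0.0162]
eef_rot: [3.142, -0.0, -0.137]
force: [-0.4, -0.0, -3.7]
width: 0.0448
grasp_force: 30.0
```

>>> carry_out(plan=[[0.05,0,0,0,0,0,0],[0.1,0,0,0,0,0,0],[0.15,0,0,0,0,0,0],[0.2,0,0,0,0,0,0],[0.24,0,0,0,0,0,0]])

```text
t: 47.45
ee_pos: [0.5132, -0.2754, 0.0163]
eef_rot: [3.142, -0.0, -0.137]
force: [-0.8, 0.4, -3.1]
width: 0.0444
grasp_force: 30.0
```

>>> carry_out(plan=[[0,0,0,0,0,0,0],[0,0,0,0,0,0,0.6],[0,0,0,0,0,0,0.6],[0,0,-0.1,0,0,0,0.6],[0,0,-0.4,0,0,0,0.6]])

```text
t: 47.95
ee_pos: [0.5109, -0.2741, 0.0549]
eef_rot: [-3.139, 0.005, -0.137]
force: [0.3, -0.0, -0.1]
width: 0.0556
grasp_force: 0.0
```

>>> carry_out(plan=[[-0.1,0,-0.05,0,0,0,0.3],[-0.4,0,-0.05,0,0,0,0],[-0.75,0,-0.05,0,0,0,0],[-1,0,-0.05,0,0,0,0],[-1,0,0,0,0,0,0]])

```text
t: 48.45
ee_pos: [0.4107, -0.2606, 0.0566]
eef_rot: [-3.141, 0.001, -0.138]
force: [0.6, 0.0, -0.6]
width: 0.0203
grasp_force: 0.0
```

```bash
python3 - <<'E'
from rack import *
slot(-155,0,17)
E
```

```text
pos [ 410.7 -260.6   56.6] rot [-3.1412e+00  1.3000e-03 -1.3810e-01] rackXY -156.9 0.3 w 0.0203 0 [ 0.6  0.  -0.6]
shift share [0.02  0.003 0.396]
turn [-0.0003  0.0008 -0.0012]
```

>>> carry_out(plan=[[0,0,0.2,0,0,0,0],[0,0,0.38,0,0,0,0],[0,0,0.4,0,0,0,0],[0,0,0.4,0,0,0,0]])

```text
t: 48.85
ee_pos: [0.4139, -0.2616, 0.016]
eef_rot: [-3.141, 0.0, -0.137]
force: [-0.4, 1.2, -0.3]
width: 0.0008
grasp_force: 0.0
```

>>> carry_out(plan=[[0.08,0,0,0,0,0,0],[0.16,0,0,0,0,0,0],[0.24,0,0,0,0,0,0],[0.32,0,0,0,0,0,0],[0.4,0,0,0,0,0,0]])

```text
t: 49.35
ee_pos: [0.4536, -0.267, 0.0164]
eef_rot: [-3.141, 0.001, -0.136]
force: [-3.9, 0.6, 4.7]
width: 0.0006
grasp_force: 2.3
```

>>> carry_out(plan=[[0.08,0,0,0,0,0,0],[0.16,0,0,0,0,0,0],[0.24,0,0,0,0,0,0],[0.32,0,0,0,0,0,0],[0.4,0,0,0,0,0,0]])

```text
t: 49.85
ee_pos: [0.4935, -0.2726, 0.0162]
eef_rot: [-3.141, 0.0, -0.137]
force: [-5.6, 0.5, 3.7]
width: 0.0004
grasp_force: 2.5
```

>>> carry_out(plan=[[0.03,0,0,0,0,0,0],[0.06,0,0,0,0,0,0],[0.09,0,0,0,0,0,0],[0.12,0,0,0,0,0,0],[0.12,0,0,0,0,0,0]])

```text
t: 50.35
ee_pos: [0.5057, -0.2744, 0.0162]
eef_rot: [3.141, -0.001, -0.137]
force: [0.1, 0.4, 0.0]
width: 0.0008
grasp_force: 0.3
```

```bash
python3 - <<'E'
from rack import *
slot(-59.8,0,17)
E
```

```text
pos [ 505.7 -274.4   16.2] rot [ 3.1414e+00 -1.3000e-03 -1.3680e-01] rackXY -60.9 -0.5 w 0.0008 0 [0.1 0.4 0. ]
shift share [ 0.011 -0.005 -0.008]
turn [ 0.0001 -0.0008 -0.0004]
```

>>> carry_out(plan=[[0.015,0,0,0,0,0,0],[0.03,0,0,0,0,0,0],[0.045,0,0,0,0,0,0],[0.055,0,0,0,0,0,0],[0.055,0,0,0,0,0,0]])

```text
t: 50.85
ee_pos: [0.5067, -0.2744, 0.0162]
eef_rot: [-3.141, 0.007, -0.136]
force: [-14.0, -0.1, 9.8]
width: 0.0005
grasp_force: 7.2
```

>>> carry_out(plan=[[-0.1,0,0,0,0,0,0],[-0.3,0,-0.1,0,0,0,0],[-0.3,-0.2,-0.4,0,0,0,0.3],[-0.3,-0.5,-0.8,0,0,0,0.7],[-0.3,-0.8,-1,0,0,0,0.8]])

```text
t: 51.35
ee_pos: [0.4935, -0.1922, 0.1195]
eef_rot: [3.14, -0.006, -0.138]
force: [-0.1, -0.7, 0.1]
width: 0.0199
grasp_force: 0.0
```

>>> carry_out(plan=[[-0.1,-0.35,0,0,0,0,0.8],[-0.2,-0.7,0,0,0,0,0.8],[-0.3,-1,0,0,0,0,0.8]])

```text
t: 51.65
ee_pos: [0.476, -0.087, 0.1169]
eef_rot: [-3.141, -0.003, -0.137]
force: [0.9, 0.5, -0.4]
width: 0.044
grasp_force: 0.0
```

>>> carry_out(plan=[[-0.1,-0.35,0,0,0,0,0.8],[-0.2,-0.7,0,0,0,0,0.8],[-0.3,-1,0,0,0,0,0.8],[-0.3,-1,0,0,0,0,0.8]])

```text
t: 52.05
ee_pos: [0.4587, 0.018, 0.1164]
eef_rot: [-3.14, -0.001, -0.133]
force: [0.3, 0.8, 0.2]
width: 0.0731
grasp_force: 0.0
```

```bash
python3 - <<'E'
from rack import *
s=arm.get_state();print(s["ee_pos"])
d,W=grab("top",5);np.savez("/tmp/top",W=W,c=d["color"])
st=lambda im:(abs(im[...,0]-im[...,2])<50)&(im[...,0]>90)
colfit(d,(355,185,445,290),.026,st,"rack strip",10)
comp(W,near(W,.30,.48,.14,.32,.045,.075)," blk")
D,V=grab("side",5)
comp(V,near(V,.30,.48,.14,.32,.045,.075)," blk side")
# bin planes: fit floor + stand frame
for nm,w in(("top",W),("side",V)):
    P=w[near(w,.45,.8,.27,.56,.08,.2)]; a=np.radians(7.6); X=P[:,0]*np.cos(a)+P[:,1]*np.sin(a); Y=-P[:,0]*np.sin(a)+P[:,1]*np.cos(a)
    print(nm,"rot frame Y range",np.percentile(Y,[.5,99.5]).round(3),"X",np.percentile(X,[.5,99.5]).round(3))
    for lo in np.arange(X.min(),X.max(),.015):
        q=(X>=lo)&(X<lo+.015)
        if q.sum()>5: print(round(lo+.0075,3),"zmax",np.percentile(P[q,2],97).round(3),"zmin",P[q,2].min().round(3),end="; ")
    print()
    comp(w,near(w,.45,.8,.27,.56,.064,.074),"cheek",20)
save(D,"side11.png",(110,270,310,420),4)
E
```

```text
[0.45867609 0.01797192 0.11643396]
rack strip [378.12020561 214.77224199] mean [ 610.3 -210.4] pcaang 173.3 rect [ 609.6 -210.2] [16.4 70.5] 82.5 ext [15.6 69.4]
rack strip [400.9458669  216.11291715] mean [ 598.8 -285.9] pcaang 172.1 rect [ 598.6 -285.7] [16.9 70.1] 82.1 ext [16.2 68.9]
 blk [247. 296.] 171 c [373.8 234.2] size [24.8 64. ] ang 79.4 z 0.062 0.067
 blk side [296. 351.] 286 c [370.8 236. ] size [24.6 65.4] ang 81.5 z 0.061 0.066
top rot frame Y range [0.237 0.418] X [0.564 0.734]
0.571 zmax 0.116 zmin 0.09; 0.586 zmax 0.125 zmin 0.08; 0.601 zmax 0.132 zmin 0.081; 0.616 zmax 0.139 zmin 0.082; 0.631 zmax 0.146 zmin 0.08; 0.646 zmax 0.154 zmin 0.081; 0.661 zmax 0.161 zmin 0.081; 0.676 zmax 0.169 zmin 0.082; 0.691 zmax 0.174 zmin 0.081; 0.706 zmax 0.153 zmin 0.082; 0.721 zmax 0.122 zmin 0.084; 0.736 zmax 0.093 zmin 0.081; 
cheek [219. 221.] 130 c [623.2 311.9] size [109.   12.6] ang 7.2 z 0.069 0.073
side rot frame Y range [0.239 0.419] X [0.562 0.727]
0.569 zmax 0.116 zmin 0.084; 0.584 zmax 0.124 zmin 0.081; 0.599 zmax 0.133 zmin 0.08; 0.614 zmax 0.139 zmin 0.08; 0.629 zmax 0.146 zmin 0.08; 0.644 zmax 0.154 zmin 0.08; 0.659 zmax 0.161 zmin 0.08; 0.674 zmax 0.17 zmin 0.081; 0.689 zmax 0.174 zmin 0.08; 0.704 zmax 0.144 zmin 0.08; 0.719 zmax 0.113 zmin 0.08; 0.734 zmax 0.087 zmin 0.08; 
cheek [169. 316.] 267 c [654.1 370. ] size [201.  102.6] ang 53.4 z 0.066 0.074
cheek [147. 361.] 66 c [599.9 502.3] size [152.    1.6] ang 7.6 z 0.069 0.074
cheek [144. 365.] 232 c [594.9 513.1] size [108.8  12.4] ang 6.8 z 0.07 0.074
```

View pics/side11.png

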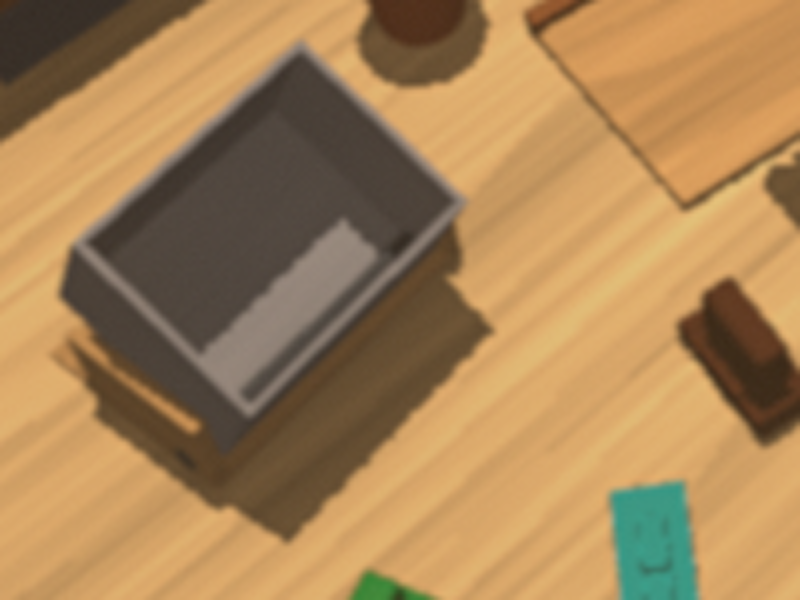

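The side crop shows the bin empty and swung forward about 0.45 rad, with its front lip from (250,410) to (460,200). The block is at (745,360) and both boards sit equally deep. Next I'll pick up the block.

>>> carry_out(plan=[[-0.13,-0.23,0,0,0,0.01,0.8],[-0.26,-0.46,0,0,0,0.023,0.8],[-0.38,-0.68,0,0,0,0.023,0.8]])

```text
t: 52.85
ee_pos: [0.4306, 0.0875, 0.1162]
eef_rot: [-3.142, 0.0, -0.175]
force: [-0.5, 0.6, -0.4]
width: 0.0746
grasp_force: 0.0
```

>>> carry_out(plan=[[-0.13,-0.23,0,0,0,0,0.8],[-0.26,-0.46,0,0,0,0,0.8],[-0.38,-0.68,0,0,0,0,0.8]])

```text
t: 53.15
ee_pos: [0.4048, 0.1614, 0.1163]
eef_rot: [-3.141, -0.0, -0.174]
force: [0.9, 0.1, 0.3]
width: 0.0744
grasp_force: 0.0
```

>>> carry_out(plan=[[-0.13,-0.23,0,0,0,0,0.8],[-0.26,-0.46,0,0,0,0,0.8],[-0.36,-0.66,0,0,0,0,0.8],[-0.36,-0.66,0,0,0,0,0.8]])

```text
t: 53.55
ee_pos: [0.3804, 0.2335, 0.1162]
eef_rot: [-3.141, 0.0, -0.17]
force: [1.3, -0.2, 0.5]
width: 0.0743
grasp_force: 0.0
```

```bash
python3 - <<'E'
from rack import *
D=cam("side");V=cloud(D)
comp(V,near(V,.30,.48,.14,.32,.045,.072)," blk side")
tgt(372.5,235.5,31,-.17)
E
```

```text
blk side [296. 352.] 285 c [370.3 236.1] size [25.6 65.1] ang 80.4 z 0.061 0.07
pos [380.8 232.4 116.2] rot [ 3.1414 -0.     -0.1706] w 0.0744 0 [ 0.8 -0.8 -0.6]
shift [-0.087 -0.016  0.852] turn [ 0.0001 -0.     -0.0004]
```

>>> carry_out(plan=[[-0.085,-0.02,0.2,0,0,0,0.8],[-0.085,-0.02,0.4,0,0,0,0.8],[-0.085,-0.02,0.65,0,0,0,0.8],[-0.085,-0.02,0.83,0,0,0,0.8],[-0.085,-0.02,0.845,0,0,0,0.8]])

```text
t: 54.1
ee_pos: [0.3718, 0.2337, 0.0299]
eef_rot: [3.139, 0.004, -0.174]
force: [0.8, -0.9, 0.4]
width: 0.0747
grasp_force: 0.0
```

>>> carry_out(plan=[[0,0,0,0,0,0,0],[0,0,0,0,0,0,0],[0,0,0,0,0,0,0],[0,0,0,0,0,0,0],[0,0,0,0,0,0,0]])

```text
t: 54.6
ee_pos: [0.3734, 0.2355, 0.0323]
eef_rot: [-3.141, -0.001, -0.173]
force: [0.2, -0.2, 0.3]
width: 0.0392
grasp_force: 0.0
```

>>> carry_out(plan=[[0,0,0,0,0,0,0],[0,0,0,0,0,0,0],[0,0,0,0,0,0,0],[0,0,0,0,0,0,0],[0,0,0,0,0,0,0]])

```text
t: 55.1
ee_pos: [0.373, 0.2353, 0.0319]
eef_rot: [3.141, 0.0, -0.173]
force: [-1.5, -1.3, 3.6]
width: 0.0238
grasp_force: 30.0
```

>>> carry_out(plan=[[0,0,-0.1,0,0,0,0],[0,0,-0.3,0,0,0,0],[0,0,-0.6,0,0,0,0],[0,0,-1,0,0,0,0],[0,0,-1,0,0,0,0]])

```text
t: 55.6
ee_pos: [0.3763, 0.2367, 0.1366]
eef_rot: [-3.137, -0.008, -0.173]
force: [0.8, 1.4, -2.6]
width: 0.0241
grasp_force: 30.0
```

>>> carry_out(plan=[[0,0,-0.3,0,0,-0.04,0],[0,0,-0.6,0,0,-0.09,0],[0,0,-0.9,0,0,-0.15,0],[0,0,-1,0,0,-0.193,0],[0,0,-1,0,0,-0.193,0]])

```text
t: 56.1
ee_pos: [0.3735, 0.2357, 0.2327]
eef_rot: [-3.141, -0.002, 0.131]
force: [1.2, 0.3, -3.4]
width: 0.0236
grasp_force: 30.0
```

```bash
python3 - <<'E'
from rack import *
a=np.radians(7.6);X,Y=650,328
tgt(X*np.cos(a)-Y*np.sin(a),X*np.sin(a)+Y*np.cos(a),230,.133)
E
```

```text
pos [373.5 235.7 232.7] rot [-3.1409e+00 -2.4000e-03  1.3100e-01] w 0.0236 30 [ 1.2  0.3 -3.4]
shift [ 2.483 -1.442  0.034] turn [-0.0005 -0.0015 -0.0013]
```

>>> carry_out(plan=[[0.27,-0.16,0,0,0,0,0],[0.54,-0.32,0,0,0,0,0],[0.83,-0.48,0,0,0,0,0]])

```text
t: 56.4
ee_pos: [0.4487, 0.2941, 0.2298]
eef_rot: [3.141, 0.003, 0.128]
force: [-0.1, -0.8, -2.0]
width: 0.0235
grasp_force: 30.0
```

>>> carry_out(plan=[[0.27,-0.16,0,0,0,0,0],[0.54,-0.32,0,0,0,0,0],[0.83,-0.48,0,0,0,0,0]])

```text
t: 56.7
ee_pos: [0.5249, 0.3526, 0.229]
eef_rot: [3.141, 0.004, 0.128]
force: [-0.8, 0.6, -2.4]
width: 0.0236
grasp_force: 30.0
```

>>> carry_out(plan=[[0.27,-0.16,0,0,0,0,0],[0.54,-0.32,0,0,0,0,0],[0.82,-0.48,0,0,0,0,0],[0.82,-0.48,0,0,0,0,0],[0.82,-0.48,0,0,0,0,0]])

```text
t: 57.2
ee_pos: [0.5993, 0.41, 0.2281]
eef_rot: [3.14, 0.005, 0.129]
force: [0.9, -1.3, -2.4]
width: 0.0235
grasp_force: 30.0
```

```bash
python3 - <<'E'
from rack import *
a=np.radians(7.6);X,Y=650,328
tgt(X*np.cos(a)-Y*np.sin(a),X*np.sin(a)+Y*np.cos(a),100,.133)
save(cam("side"),"side12.png",(110,220,310,400),3.3)
E
```

```text
pos [599.3 410.  228.1] rot [3.1398 0.0053 0.1292] w 0.0235 30 [ 0.9 -1.3 -2.4]
shift [ 0.024 -0.011  1.28 ] turn [ 0.0011  0.0034 -0.0024]
```

View pics/side12.png

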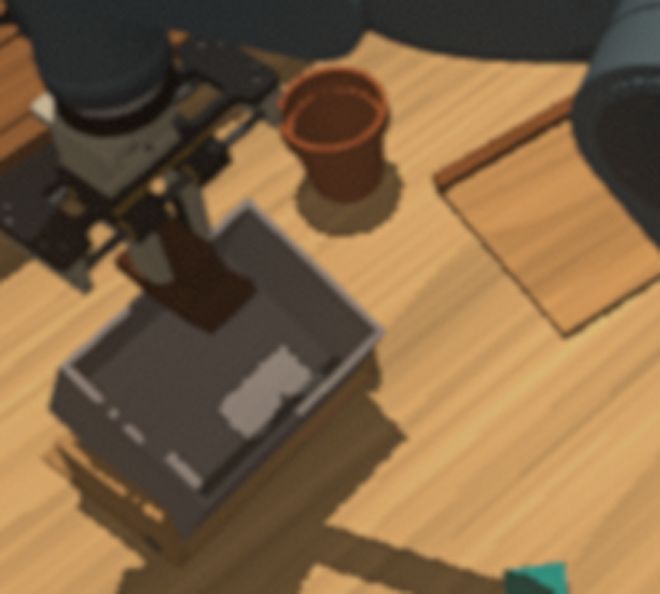

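The block hangs over the bin mouth at crop (190,280) and the pot is clear at (335,130). I'll lower and release.

>>> carry_out(plan=[[0.01,-0.01,0.25,0,0,0,0],[0.01,-0.01,0.5,0,0,0,0],[0.01,-0.01,0.75,0,0,0,0],[0.01,-0.01,0.95,0,0,0,0],[0.01,-0.01,0.95,0,0,0,0]])

```text
t: 57.75
ee_pos: [0.5979, 0.4098, 0.1332]
eef_rot: [3.139, 0.007, 0.129]
force: [0.4, -0.3, -2.4]
width: 0.0235
grasp_force: 30.0
```

>>> carry_out(plan=[[0,0,0.15,0,0,0,0],[0,0,0.28,0,0,0,0],[0,0,0.28,0,0,0,0]])

```text
t: 58.05
ee_pos: [0.5998, 0.4108, 0.1067]
eef_rot: [3.14, 0.003, 0.13]
force: [-0.8, -0.9, -2.7]
width: 0.0238
grasp_force: 30.0
```

>>> carry_out(plan=[[0,0,0,0,0,0,0.5],[0,0,0,0,0,0,0.5],[0,0,0,0,0,0,0.5],[0,0,-0.1,0,0,0,0.5],[0,0,-0.5,0,0,0,0.5]])

```text
t: 58.55
ee_pos: [0.5986, 0.4103, 0.1549]
eef_rot: [3.139, 0.009, 0.13]
force: [-0.4, -0.1, 0.2]
width: 0.0469
grasp_force: 0.0
```

>>> carry_out(plan=[[0,0,-0.3,0,0,0,0.2],[0,0,-0.6,0,0,0,0],[-0.3,0,-0.6,0,0,0,0],[-0.6,0,-0.6,0,0,0,0],[-0.9,0,-0.6,0,0,0,0]])

```text
t: 59.05
ee_pos: [0.5113, 0.3998, 0.2203]
eef_rot: [-3.141, -0.002, 0.13]
force: [0.3, -0.1, 0.2]
width: 0.011
grasp_force: 0.0
```

>>> carry_out(plan=[[-0.3,0,0,0,0,0,0],[-0.6,0,0,0,0,0,0],[-0.7,0,0,0,0,0,0],[-0.7,0,0,0,0,0,0]])

```text
t: 59.45
ee_pos: [0.4418, 0.3911, 0.2203]
eef_rot: [-3.141, -0.002, 0.131]
force: [0.3, -0.0, 0.4]
width: 0.0005
grasp_force: 0.0
```

```bash
python3 - <<'E'
from rack import *
a=np.radians(7.6);X,Y=520,328
tgt(X*np.cos(a)-Y*np.sin(a),X*np.sin(a)+Y*np.cos(a),92,.133)
d,W=grab("top",3)
P=W[near(W,.45,.8,.27,.56,.08,.25)];PX=P[:,0]*np.cos(a)+P[:,1]*np.sin(a);PY=-P[:,0]*np.sin(a)+P[:,1]*np.cos(a)
q=(PX>.55)&(abs(PY-.328)<.1)
for lo in np.arange(.54,.76,.02):
    m=q&(PX>=lo)&(PX<lo+.02)
    if m.sum()>5: print(round(lo+.01,3),np.percentile(P[m,2],97).round(3),end="; ")
u=d["color"]; save(d,"top13.png",(130,180,300,300),4.5)
E
```

```text
pos [441.8 391.1 220.3] rot [-3.1407e+00 -2.0000e-03  1.3150e-01] w 0.0005 0 [ 0.3 -0.   0.4]
shift [0.301 0.013 1.284] turn [-0.0006 -0.0013 -0.001 ]
0.59 0.126; 0.61 0.131; 0.63 0.137; 0.65 0.14; 0.67 0.145; 0.69 0.15; 0.71 0.158; 0.73 0.153;
```

View pics/top13.png

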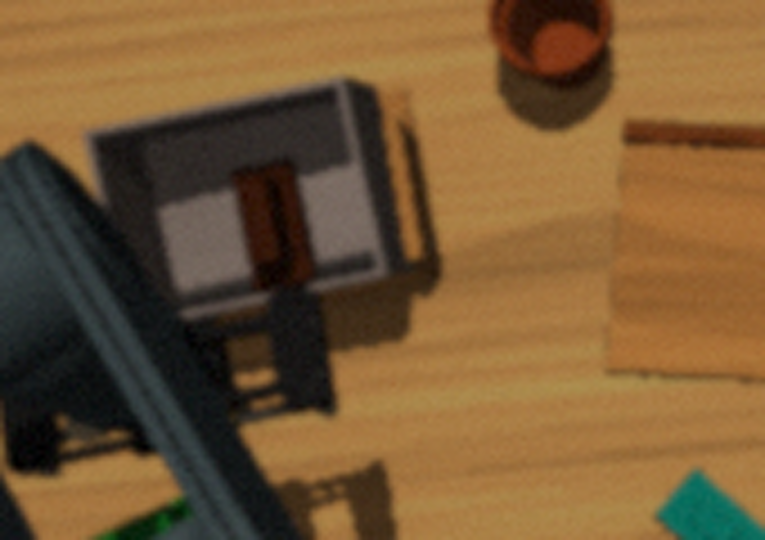

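The block lies on the bin floor at crop (275,225). Now I'll swing the bin shut with the closed fingers.

>>> carry_out(plan=[[0,0.01,0.3,0,0,0,0],[0,0.01,0.6,0,0,0,0],[0,0.01,0.9,0,0,0,0],[0,0.01,1,0,0,0,0]])

```text
t: 60.0
ee_pos: [0.4421, 0.3885, 0.1152]
eef_rot: [3.139, 0.005, 0.129]
force: [-0.2, -1.0, -0.1]
width: 0.0006
grasp_force: 0.0
```

>>> carry_out(plan=[[0,0,0.2,0,0,0,0],[0,0,0.24,0,0,0,0],[0.2,0,0.24,0,0,0,0],[0.4,0,0.24,0,0,0,0],[0.6,0,0.24,0,0,0,0]])

```text
t: 60.5
ee_pos: [0.5039, 0.398, 0.0962]
eef_rot: [-3.141, -0.002, 0.13]
force: [-0.2, 0.4, 0.4]
width: 0.0003
grasp_force: 0.0
```

>>> carry_out(plan=[[0.08,0,0,0,0,0,0],[0.16,0,0,0,0,0,0],[0.24,0,0,0,0,0,0],[0.32,0,0,0,0,0,0],[0.4,0,0,0,0,0,0]])

```text
t: 61.0
ee_pos: [0.5414, 0.4029, 0.095]
eef_rot: [3.142, 0.001, 0.131]
force: [-1.7, -0.5, 2.3]
width: 0.0006
grasp_force: 1.2
```

```bash
python3 - <<'E'
from rack import *
a=np.radians(7.6);X,Y=600,328
tgt(X*np.cos(a)-Y*np.sin(a),X*np.sin(a)+Y*np.cos(a),95,.133)
E
```

```text
pos [541.4 402.9  95. ] rot [3.1416e+00 9.0000e-04 1.3080e-01] w 0.0006 1 [-1.7 -0.5  2.3]
shift [ 0.101 -0.003  0.   ] turn [ 0.      0.0006 -0.0014]
```

Contact is made. I'll continue slowly to the stop.

>>> carry_out(plan=[[0.03,0,0,0,0,0,0],[0.06,0,0,0,0,0,0],[0.08,0,0,0,0,0,0],[0.1,0,0,0,0,0,0],[0.1,0,0,0,0,0,0]])

```text
t: 61.5
ee_pos: [0.551, 0.4039, 0.0947]
eef_rot: [3.141, 0.001, 0.13]
force: [-2.7, -0.2, 2.2]
width: 0.0006
grasp_force: 1.7
```

>>> carry_out(plan=[[0.015,0,0,0,0,0,0],[0.03,0,0,0,0,0,0],[0.04,0,0,0,0,0,0],[0.05,0,0,0,0,0,0],[0.05,0,0,0,0,0,0]])

```text
t: 62.0
ee_pos: [0.5509, 0.4039, 0.0947]
eef_rot: [3.14, 0.011, 0.131]
force: [-18.0, -3.9, 11.8]
width: 0.0005
grasp_force: 9.3
```

The bin is at its stop. I'll back off and check.

>>> carry_out(plan=[[-0.1,0,0,0,0,0,0],[-0.4,0,0,0,0,0,0],[-0.7,0,0,0,0,0,0],[-0.8,0,-0.3,0,0,0,0],[-0.8,0,-0.8,0,0,0,0]])

```text
t: 62.5
ee_pos: [0.4735, 0.3929, 0.1718]
eef_rot: [3.138, 0.008, 0.131]
force: [0.9, -0.4, 0.6]
width: 0.0007
grasp_force: 0.0
```

>>> carry_out(plan=[[-0.1,0.3,-0.3,0,0,0,0],[-0.2,0.6,-0.5,0,0,0,0],[-0.3,0.9,-0.5,0,0,0,0],[-0.3,1,-0.5,0,0,0,0]])

```text
t: 62.9
ee_pos: [0.4606, 0.2893, 0.226]
eef_rot: [3.141, -0.003, 0.129]
force: [0.4, 0.1, -0.7]
width: 0.0007
grasp_force: 0.0
```

>>> carry_out(plan=[[0,0.3,0,0,0,0,0],[0,0.6,0,0,0,0,0],[0,0.9,0,0,0,0,0],[0,1,0,0,0,0,0]])

```text
t: 63.3
ee_pos: [0.4743, 0.1903, 0.2243]
eef_rot: [3.141, -0.0, 0.128]
force: [0.1, 0.2, 0.8]
width: 0.0004
grasp_force: 0.0
```

```bash
python3 - <<'E'
from rack import *
s=arm.get_state();print(s["t"],s["ee_pos"])
a=np.radians(7.6);d,W=grab("top",4)
P=W[near(W,.45,.8,.27,.56,.08,.25)];PX=P[:,0]*np.cos(a)+P[:,1]*np.sin(a);PY=-P[:,0]*np.sin(a)+P[:,1]*np.cos(a)
for lo in np.arange(.58,.78,.02):
    m=(PX>=lo)&(PX<lo+.02)
    if m.sum()>5: print(round(lo+.01,3),np.percentile(P[m,2],97).round(3),end="; ")
print(PX.min())
red=lambda im:(im[...,0]<150)&(im[...,0]>80)&(im[...,0]-im[...,1]>45)&(im[...,1]<75)
colfit(d,(355,234,445,290),.026,red,"tails",8)
im=d["color"][150:310,140:520]
cv2.imwrite("pics/fin.png",cv2.resize(im[...,::-1],None,fx=2.1,fy=2.1,interpolation=cv2.INTER_CUBIC))
E
```

```text
63.3 [0.47433954 0.1902586  0.22434808]
0.61 0.129; 0.63 0.13; 0.65 0.129; 0.67 0.129; 0.69 0.129; 0.71 0.129; 0.73 0.13; 0.75 0.13; 0.4947696886394171
tails [378.53899409 237.16636123] mean [ 533.8 -203.2] pcaang 86.7 rect [ 535.9 -201.8] [42.5 17.6] 84.8 ext [14.2 39.8]
tails [418.46688126 234.7658083 ] mean [ 530.  -335.9] pcaang 84.2 rect [ 529.8 -329.4] [132.7   6.8] 84.8 ext [  6.1 131.5]
tails [401.27990897 238.32065453] mean [ 523.1 -277.7] pcaang 82.9 rect [ 524.  -277.5] [40.9 14. ] 82.3 ext [12.4 39.2]
```

View pics/fin.png

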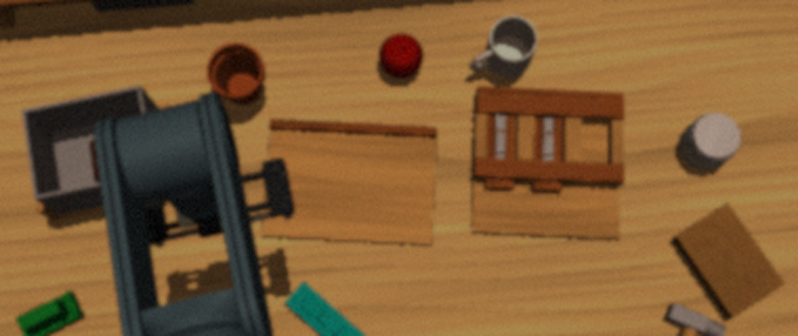

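The rim is level at 0.13 m, so the bin is shut with the block inside it. Both board tails stick out equally, about 14 mm, at (500,183) and (547,187), and the bystanders haven't moved. I'm handing the job in.

```bash
python3 -c "
from cell import ticket
print(ticket.sign_off())"
```

```text
the job is handed in; nothing more can be done
None
```

I handed the job in at about 63 s: both boards present (the third was absent) are rubbed flush and fully home in the rack, the block is in the shut bin, and the other props are where they were; sign-off returned no verdict.

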